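Lever up the heavy test fixture and prop its front edge

TASK

Prop up the front edge of the heavy test fixture: lay the flat pry bar over the steel fulcrum block with its thin tip under the fixture's edge, and set the steel weight on the bar's handle end so that it levers the edge up and holds it up by itself. Then push the grey plastic riser block in under the raised edge beside the bar, take the weight off so that the fixture comes to rest on the riser, and draw the bar out. Leave the weight upright and the bar flat on the open bench, the fixture propped where it stood, and disturb nothing else.

Things in the scene. Friction and masses are not known exactly. Their poses are not given: they have to be found in the camera images.
- fixture: Heavy loose test fixture, 2.8 kg: aluminium plate 200 (x) x 260 (y) x 12 mm on four rubber feet 36 mm high (22 across, at x +-85, y +-115), with a steel transformer on its right and a green board on its left, top at most 85 mm. Lifted at the front edge it tips about its back feet. Origin on the bench under its middle; x from the front edge (robot side) to the back, y left, z up.
- fixture_edge (a point): Middle of the plate's front lower edge, 100 mm in front of the fixture's origin and 36 mm above the bench while it stands level.
- fulcrum: Loose steel block 40 (x) x 70 (y) mm, 0.9 kg: box 26 mm high, half-round ridge (radius 10) along y on top, 36 mm high in all. Already stands in its right place: ridge about 32 mm in front of the fixture's edge, 55 mm right of its middle, parallel to it. Origin: centre of underside.
- fulcrum_ridge (a point): Middle of the top of the fulcrum's ridge, 36 mm above the bench.
- bar: Flat steel pry bar 200 (x) x 34 (y) mm, 0.4 kg; front 75 mm to the tip (+x) 5 mm thick, rest 8; a rubber grip 50 mm long at mid-length, 18 high; a cross lip 6 mm long, 16 high at the handle end. Origin: middle of the flat underside, near the centre of mass. Tip 20 mm under the edge, it rests on the ridge by itself, handle up 9 degrees; weighted, the handle end sinks to the bench (-14).
- bar_tip (a point): Middle of the thin tip end of the bar, 100 mm along +x from its origin.
- weight: Steel weight, 0.92 kg: block 36 (x) x 70 (y) mm, 38 high, with a dark grip rib on top 36 (x) x 20 (y) mm, from 38 to 66 mm high. Origin: centre of its underside. Set across the bar close in front of its lip (middle about 74 mm behind the bar's origin) it outweighs the fixture's edge.
- riser: Grey plastic block 100 (x) x 40 (y) x 45 mm high, 0.22 kg. Origin: centre of its underside. The levered-up edge leaves about 50 mm; about 30 mm of the riser's length goes in under the edge, pointing straight in, some 55 mm left of the fixture's middle.
- reel: Bystander: empty grey reel 60 mm across and 50 mm high, standing on the bench. Leave alone.
- jar: Bystander: white jar 56 mm across and 75 mm high. Leave alone.
- meter: Bystander: black hand multimeter lying flat, 150 by 75 by 35 mm. Leave alone.
Not all that is in view belongs to the job. What is shaped like the fulcrum but purple is not meant.

How it is judged:
On the way, in this order (a step that is already met when the one before it is completed fails the run):
1. the bar lies on the fulcrum with its tip under the fixture's edge, let go, the fixture still down (contact force between bar and fulcrum above 1 N and x of bar_tip in the frame of fixture above -0.095 m and z of bar_tip in the frame of fixture below 0.037 m and contact force between the fingers and bar below 0.1 N and angle between fixture's own z axis and vertical below 0.04 rad), for 0.2 s.
2. the weight sits on the bar, let go, and the bar holds the fixture's edge up (angle between fixture's own z axis and vertical above 0.075 rad and height (world z) of fixture_edge above 0.047 m and contact force between bar and fulcrum above 3 N and contact force between weight and bar above 3 N and contact force between the arm and weight below 0.1 N and contact force between bar and fixture above 3 N), for 0.3 s.
3. the riser stands under the raised edge while the bar still carries the fixture (x of riser in the frame of fixture above -0.138 m and height (world z) of riser below 0.006 m and contact force between bar and fixture above 3 N and contact force between the arm and riser below 0.1 N and horizontal distance between riser and fixture_edge below 0.12 m), for 0.2 s.
4. the weight is off the bar and the fixture rests on the riser (contact force between weight and bar below 0.1 N and contact force between fixture and riser above 3 N and angle between fixture's own z axis and vertical above 0.04 rad), for 0.2 s.
At the end, for the whole second after the job is handed in: Fixture rests on the upright riser (over 4 N), front edge above 42 mm, tilt over 0.04 rad, moved under 30 mm; riser within 120 mm of the edge's middle; bar flat on the bench, clear of fixture and fulcrum, tip out from under the plate; weight upright on the bench; all at rest (contact force between fixture and riser above 4 N and angle between fixture's own z axis and vertical above 0.04 rad and height (world z) of fixture_edge above 0.042 m and height (world z) of each of riser, bar, weight below 0.006 m and angle between each of riser, bar, weight's own z axis and vertical below 0.05 rad and horizontal distance between riser and fixture_edge below 0.12 m and distance of fixture from where it was at the start of the episode below 0.03 m and linear speed of each of fixture, weight, bar below 0.02 m/s and contact force between bar and fixture below 0.1 N and contact force between bar and fulcrum below 0.1 N and (x of bar_tip in the frame of fixture below -0.1 m or y of bar_tip in the frame of fixture below -0.13 m or y of bar_tip in the frame of fixture above 0.13 m)); the robot touches nothing.
It fails at once if a bystander is pushed more than 30 mm (distance of any of reel, jar, meter from where it was at the start of the episode above 0.03 m).
It fails at once if the fixture is shoved or thrown out of place (distance of fixture from where it was at the start of the episode above 0.05 m).
It also fails if it takes over 72 s, if anything falls off the work surface, if the arm or the gripper's body presses on something with over 40 N, if the wrist force passes 120 N, or if a joint passes its speed limit or range.

ROBOT

A 7-joint arm with a two-finger parallel gripper is mounted at the origin on the work surface. World frame = base frame: x ahead of the robot, y to its left, z up, the work surface at z = 0. Lengths are in m, angles in rad, forces in N, time in s.
With the tool pointing down it reaches from about 0.4 to 0.85 m from the base axis. Payload 10.4 kg.
Tool frame: the origin (TCP) lies on the mounting face of the last link; the fingertips stand r.tips_ahead ahead of it and the grasp point (between the pads) lies 164 mm ahead of it (r.tips_ahead is the distance from the TCP to the fingertips, in m); z points along the fingers, y is the line along which they close (so a half turn about z gives the same grasp; the last joint's range is limited). The gripper opens to 87 mm and grips with 3 to 60 N. Pads are 19 mm wide; open, the fingers measure 117 mm over their backs; the gripper's body (75 mm by 190 mm) begins 51 mm behind the grasp point.
Start: joints at [-1.322, 0.332, -0.065, 1.46, 0.022, 1.35, -0.088], TCP at [0.168, 0.602, 0.405] pointing down, gripper open.
Joint ranges: [-2.6, 2.6], [-0.5, 2.12], [-1.47, 1.34], [0.16, 2.42], [-1.27, 4.41], [0.06, 2.06], [-2.6, 2.6]. Speed limits (rad/s): [2.22, 2.22, 2.79, 2.79, 3.14, 3.14, 3.14].

INTERFACE

Orientations are given as a unit quaternion [x, y, z, w].
In Python, from bench import telemetry, imaging, job, r gives the robot as it stands.
- The arm moves only by the tool move_arm, never from a script. Its argument "steps" is a list of rows, each an object of numbers: "dx", "dy", "dz": the shift along the tool's x, y, z in cm; "spin": the turn about the tool's z in rad. In form: [{"dx": .., "dy": .., "dz": .., "spin": ..}, ...]. A call has 1 to 12 rows; each row shifts and turns the commanded pose from where the row before left it, along the tool's axes as they then stand; what a row does not reach is not made up. A row lasts 1/10 s, in which the tool goes at most 50 mm and 8.59 degrees, less where a joint would pass 70% of its speed; a pose out of reach is approached as far as the arm can. A call with a gripper value outside its range is refused whole. "claw" is the finger opening in cm, from 0 to 8.7, set as the call begins (left out, the last holds). The fingers move at their own pace and stop on an object; "squeeze" is the grip in N (left out, the last holds). Time passes only in rows, so rows that do not move let the fingers close. It gives the time, the measured TCP pose, the force, the opening and the grip force at its end, in the units of the state.
- telemetry.read_state(): the state, without advancing time (a new reading comes with each control period).
- imaging.camera(name): name is "side" or "top" or "wrist"; returns a dict with "img" (480x640x3 uint8, red, green, blue), "camera_matrix" (3x3 intrinsics, pixels), "D" ([k1, k2, p1, p2, k3] as OpenCV has them; the pictures are not rectified), "R" (3x3) and "t" (3): a world point X has camera coordinates R X + t. Camera axes: x right, y down, z forward; pixel columns grow to the right and rows downward; lengths in m; the calibration is good to about 2 mm. A picture is of the moment at which its call begins. There is no depth.
- job.close_job(): hands the job in; it is judged then, once.
The state is a dict: "time": time; "joint_positions": joint angles; "joint_vel": joint speeds; "joint_torque": joint torques, N m; "ee_pos": TCP position; "eef_rot": TCP orientation; "ft_force": force on the tool from outside, world axes, zero at the start; "torque": the same for the moment, N m; "width": finger opening in m; "grip_force": force on a finger pad.
Only numpy, scipy, OpenCV 4.12 (cv2) and the standard library are available. Lean on these libraries where they do the work, as an engineer would, in place of code of your own. Each camera call takes 0.05 s, during which the arm holds its last target. There are 200 camera calls.

## Working session

There is one attempt and no reset: what is moved stays moved. The work goes in short steps, Python scripts to look and compute and a tool call to move; the robot and the scene stay as the last step left them, time stands still between calls to the robot, and variables do not carry over. Pictures are saved under pics/ and viewed, at most 10 in all, crops included, and the job is handed in when it is done.

Besides the shell and the picture viewer there is one more tool, called after "Call:" as name(argument=value, ...) on one line, values as JSON. move_arm: Moves the arm, as the interface text tells. Its arguments: {"type":"object","properties":{"steps":{"type":"array","items":{"type":"object","properties":{"dx":{"type":"number"},"dy":{"type":"number"},"dz":{"type":"number"},"spin":{"type":"number"}}}},"claw":{"type":"number"},"squeeze":{"type":"number"}},"required":["steps"]}

```bash
mkdir -p pics; python3 - <<'E'
from bench import telemetry, imaging, job, r
import cv2,numpy as np,pickle
s=telemetry.read_state();print(s, r.tips_ahead)
for n in ("top","side"):
    c=imaging.camera(n);pickle.dump(c,open(n+".pkl","wb"))
    cv2.imwrite(f"pics/{n}0.png",c["img"][:,:,::-1]);print(n,c["camera_matrix"],c["D"],c["R"],c["t"])
E
```

```text
{'time': 0.0, 'joint_positions': array([-1.32161423,  0.3328847 , -0.06467932,  1.46093283,  0.02163374,
        1.34991258, -0.08849427]), 'joint_vel': array([-0.00030945, -0.00083564, -0.00011009,  0.00031419, -0.00068664,
        0.0002621 ,  0.0002963 ]), 'joint_torque': array([-1.69835497e-03, -6.23242307e+01,  2.36539106e-02, -3.89896131e+01,
       -6.14504912e-02,  3.98410053e-02,  1.80387410e-04]), 'ee_pos': array([0.1677569 , 0.60193439, 0.40394976]), 'eef_rot': array([ 1.35466026e-01,  9.90781730e-01, -7.19248998e-04, -4.45946784e-05]), 'ft_force': array([-0.08513559,  0.13480431,  0.01091605]), 'torque': array([-0.02567926, -0.00110067, -0.02143083]), 'grip_force': 0.0, 'width': 0.08680937990106635} 0.1822
top [[531.37330025   0.         317.77400662]
 [  0.         531.37330025 237.48647104]
 [  0.           0.           1.        ]] [0.03468322 0.         0.         0.         0.        ] [[-0.01774246 -0.99972299  0.01546438]
 [-0.99510307  0.01615205 -0.09751408]
 [ 0.09723728 -0.01711879 -0.99511399]] [0.04656983 0.59427696 1.17938604]
side [[580.2017276    0.         317.57315675]
 [  0.         580.2017276  234.7922132 ]
 [  0.           0.           1.        ]] [-0.10371458  0.          0.          0.          0.        ] [[ 0.90778901 -0.41921239  0.01341948]
 [-0.25902799 -0.58550565 -0.76817162]
 [ 0.32988425  0.69386173 -0.64010334]] [-0.52078174  0.20772324  1.2204223 ]
```

View pics/top0.png

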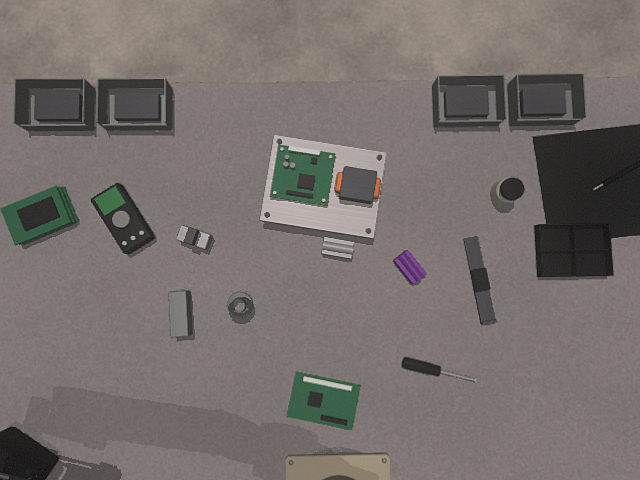

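View pics/side0.png

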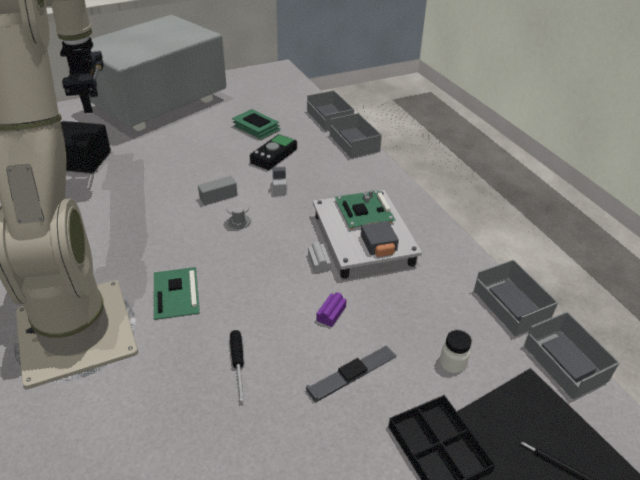

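```bash
cat > h.py <<'E'
import cv2,numpy as np,pickle
def ray(c,px,z):
    px=np.atleast_2d(np.array(px,float))
    u=cv2.undistortPoints(px[:,None,:],np.array(c["camera_matrix"]),np.array(c["D"]))[:,0]
    R=np.array(c["R"]);t=np.array(c["t"]);o=-R.T@t
    d=np.c_[u,np.ones(len(u))]@R
    return o+d*((z-o[2])/d[:,2])[:,None]
def proj(c,P):
    R=np.array(c["R"]);return cv2.projectPoints(np.atleast_2d(np.array(P,float)),cv2.Rodrigues(R)[0],np.array(c["t"]),np.array(c["camera_matrix"]),np.array(c["D"]))[0][:,0]
def crop(img,x,y,w,h,k):
    a=cv2.resize(img[y:y+h,x:x+w],None,fx=k,fy=k,interpolation=cv2.INTER_CUBIC)
    for i in range((-x)%10,w,10):
        cv2.putText(a,str(x+i),(i*k,8),0,.28,(255,255,0),1);cv2.line(a,(i*k,10),(i*k,16),(255,255,0),1)
    for i in range((-y)%10,h,10):
        cv2.putText(a,str(y+i),(0,i*k+3),0,.28,(255,255,0),1);cv2.line(a,(18,i*k),(24,i*k),(255,255,0),1)
    return a
E
python3 - <<'E'
from h import *
c=pickle.load(open("top.pkl","rb"));im=c["img"]
A=crop(im,160,218,64,126,4);B=crop(im,315,230,60,36,4);D=crop(im,456,230,46,100,4)
b=np.zeros((504,256+6+240+6+184,3),np.uint8)
b[:504,:256]=A;b[:144,262:502]=B;b[:400,508:692]=D
P=crop(im,385,240,55,50,4);b[150:350,270:490]=P
cv2.imwrite("pics/comp.png",b[:,:,::-1])
print(ray(c,[[323,187]],.048),ray(c,[[195,238],[180,314],[338,248],[480,280],[241,307],[508,193]],0.03).round(3))
E
```

```text
[[0.70741027 0.02296903 0.048     ]] [[ 0.598  0.314  0.03 ]
 [ 0.429  0.346  0.03 ]
 [ 0.57  -0.009  0.03 ]
 [ 0.493 -0.328  0.03 ]
 [ 0.442  0.211  0.03 ]
 [ 0.69  -0.401  0.03 ]]
```

View pics/comp.png

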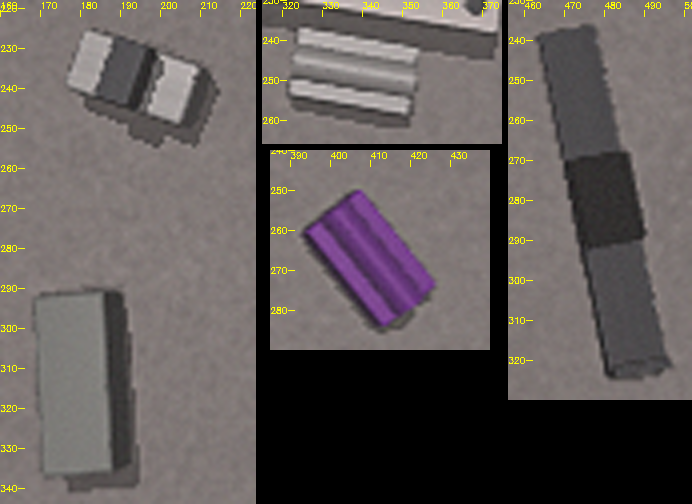

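The top crop shows the grey fulcrum at (338,248) next to the fixture. The purple look-alike is at (409,267), so I choose the grey one. The bar's tip is at (470,238) and its lip end at (488,322). The weight is at (194,238) and the riser at (178,314). For the bar I considered the screwdriver at (440,370), for the weight the reel at (241,307), and for the riser the trays. All of them are ruled out by shape.

```bash
cat > fit.py <<'E'
from h import *
from scipy.optimize import least_squares
def fit(cams,x0):
    # cams: list of (cam, model pts, pixels)
    def f(p):
        c,s=np.cos(p[2]),np.sin(p[2]);M=np.array([[c,-s,0],[s,c,0],[0,0,1]])
        return np.concatenate([(proj(C,np.array(m)@M.T+[p[0],p[1],0])-px).ravel() for C,m,px in cams])
    r=least_squares(f,x0,loss="soft_l1");return r.x,f(r.x)
def rect(x0,x1,y0,y1,z): return [[x1,y1,z],[x1,y0,z],[x0,y0,z],[x0,y1,z]] # TL TR BR BL in top view
E
python3 - <<'E'
from fit import *
c=pickle.load(open("top.pkl","rb"))
g=cv2.cvtColor(c["img"],cv2.COLOR_RGB2GRAY)
px=np.array([[275,136],[385,153],[372,242],[261,222]],np.float32)
# plate contour: bright mask -> corner by quad approx of hull
m=(g>165).astype(np.uint8);m[:,:255]=0;m[:,392:]=0;m[:130]=0;m[238:,:360]*=0;m[246:]=0
h=cv2.convexHull(np.argwhere(m)[:,::-1].astype(np.float32))
q=cv2.approxPolyN(h,4)[0] if hasattr(cv2,"approxPolyN") else None
print("quad",q)
out={}
def go(n,cams,x0):
    p,e=fit(cams,x0);out[n]=p;print(n,p[:2].round(4),"yaw deg",np.degrees(p[2]).round(2),"res",e.round(1))
go("fixture",[(c,rect(-.1,.1,-.13,.13,.048),px)],[.7,.02,-.17])
go("fulcrum",[(c,rect(-.02,.02,-.035,.035,.026),[[324.2,237],[354.2,241.8],[352,258.2],[321.8,253.8]])],[.57,0,-.17])
go("weight",[(c,rect(-.018,.018,-.035,.035,.038),[[181.5,225.5],[211.2,235],[205.5,249],[177,239]])],[.6,.31,-.3])
go("bar",[(c,[[.1,.017,.005],[.1,-.017,.005]]+rect(-.025,.025,-.017,.017,.018)+[[-.1,-.017,.016]],[[463.5,239],[477.75,236.25],[470.5,269.5],[486.2,267.5],[490.2,289.5],[474,292],[496,320.5]])],[.49,-.33,.2])
go("riser",[(c,rect(-.05,.05,-.02,.02,.045),[[168.2,292],[186,290.5],[188,335],[170.5,336.5]])],[.43,.34,.05])
pickle.dump(out,open("poses.pkl","wb"))
f=out["fixture"];R=lambda a:np.array([[np.cos(a),-np.sin(a)],[np.sin(a),np.cos(a)]])
print("fulcrum in fixture",R(f[2]).T@(out["fulcrum"][:2]-f[:2]))
E
```

```text
quad [[371.07065 249.63228]
 [259.34198 218.997  ]
 [273.75174 134.59688]
 [385.42194 152.36258]]
fixture [0.7051 0.0225] yaw deg -10.34 res [-1.1 -0.1  1.7  1.5  1.3 -1.1 -2.3  0. ]
fulcrum [ 0.5712 -0.0093] yaw deg -9.52 res [-0.1 -0.3  0.3 -0.5  0.   0.5 -0.3  0.3]
weight [0.5995 0.3148] yaw deg -19.73 res [ 0.3 -1.   0.1 -0.5  0.3  0.7 -0.8  0.6]
bar [ 0.4936 -0.3326] yaw deg 8.1 res [-0.2 -0.8 -0.1 -0.3  0.5  0.4 -0.6  0.1 -0.4 -0.2  1.1 -0.3 -0.1  1.8]
riser [0.4309 0.3463] yaw deg 3.43 res [-0.3 -0.7  0.2 -0.7  0.5  0.7 -0.4  0.7]
fulcrum in fixture [-0.12598053 -0.05534585]
```

```bash
python3 - <<'E'
from h import *
c=pickle.load(open("top.pkl","rb"));s=pickle.load(open("side.pkl","rb"))
A=crop(c["img"],255,130,135,118,4);B=crop(s["img"],295,185,62,96,4)
b=np.zeros((472,540+8+248,3),np.uint8);b[:,:540]=A;b[:384,548:]=B
cv2.imwrite("pics/comp2.png",b[:,:,::-1])
E
```

```text
(no output)
```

View pics/comp2.png

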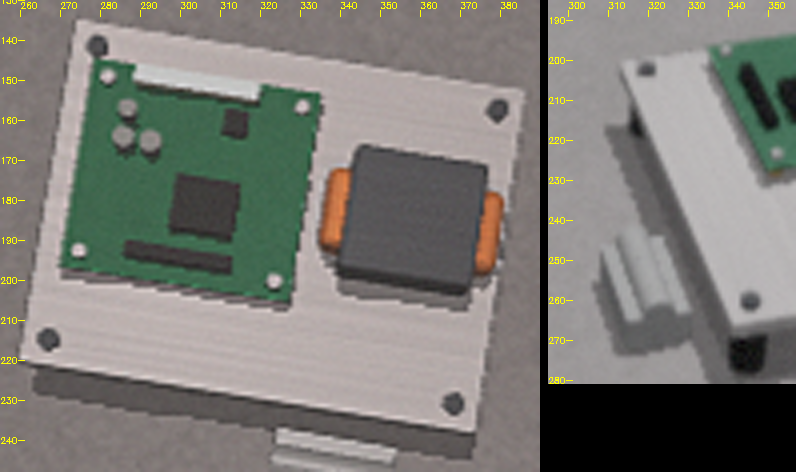

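The top view gives clean plate corners at (275,135), (386,152.8), (373.5,238) and (260,219.5). The fulcrum sits just in front of the right half of the front edge.

```bash
cat > plan.py <<'E'
# plan(x,y,z_grasp,yaw): yaw = heading of world direction that tool -x axis should have (deg, mod 180)
import sys,numpy as np
from scipy.spatial.transform import Rotation as Ro
from bench import telemetry
def plan(wps,start=None):
    s=telemetry.read_state();M=Ro.from_quat(s["eef_rot"]).as_matrix()
    p=s["ee_pos"]-[0,0,.164] if start is None else np.array(start[:3])
    a=np.arctan2(-M[1,0],-M[0,0]) if start is None else np.radians(start[3])
    print("at",p.round(4),"yaw",np.degrees(a).round(2),"t",s["time"].round(2) if hasattr(s["time"],"round") else s["time"],"F",s["ft_force"].round(1),"w",round(s["width"],4),"g",round(s["grip_force"],1))
    for w in wps:
        w=np.array(w,float);b=np.radians(w[3]);d=(b-a+np.pi/2)%np.pi-np.pi/2
        v=w[:3]-p;ca,sa=np.cos(a+d),np.sin(a+d)
        # tool -x=(ca,sa), tool y = z x x ; z down: x=(-ca,-sa,0), y = z×x = (-sa? )
        ex=np.array([-ca,-sa,0]);ez=np.array([0,0,-1.]);ey=np.cross(ez,ex)
        print("to",w,"spin",round(-d,4),"rows",int(np.ceil(abs(d)/.149)),"| after spin dx %.2f dy %.2f dz %.2f cm, dist %.1f"%(100*v@ex,100*v@ey,100*v@ez,100*np.linalg.norm(v)))
        p=w[:3];a=a+d
E
python3 - <<'E'
from fit import *
from plan import plan
c=pickle.load(open("top.pkl","rb"));o=pickle.load(open("poses.pkl","rb"))
p,e=fit([(c,rect(-.1,.1,-.13,.13,.048),[[275,135],[386,152.75],[373.5,238],[260,219.5]])],o["fixture"])
o["fixture"]=p;print(p,np.degrees(p[2]),e.round(1))
R=lambda a:np.array([[np.cos(a),-np.sin(a)],[np.sin(a),np.cos(a)]])
print("fulcrum in fixture",R(p[2]).T@(o["fulcrum"][:2]-p[:2]))
pickle.dump(o,open("poses.pkl","wb"))
b=o["bar"];g=b[:2]+R(b[2])@[-.018,0]
plan([[*g,.15,np.degrees(b[2])],[*g,.0205,np.degrees(b[2])]])
E
```

```text
[ 0.70976461  0.02129855 -0.17827252] -10.21426275555243 [-0.7 -1.1  1.1 -0.4  0.4  0.7 -0.7  0.6]
fulcrum in fixture [-0.13095223 -0.0546947 ]
at [0.1677 0.602  0.24  ] yaw -15.57 t 0.1 F [ 1.1 -0.6  0.7] w 0.0871 g 0.0
to [ 0.47572965 -0.33515451  0.15        8.09836487] spin -0.4131 rows 3 | after spin dx -17.29 dy -97.11 dz 9.00 cm, dist 99.1
to [ 0.47572965 -0.33515451  0.0205      8.09836487] spin -0.0 rows 0 | after spin dx 0.00 dy 0.00 dz 12.95 cm, dist 13.0
```

```bash
python3 - <<'E'
from plan import plan
plan([[.1677,.602,.24,8.1],[.45,.38,.24,8.1],[.53,0.02,.22,8.1],[.4757,-.3352,.12,8.1]])
E
```

```text
at [0.1677 0.602  0.24  ] yaw -15.57 t 0.1 F [ 1.1 -0.6  0.7] w 0.0871 g 0.0
to [0.1677 0.602  0.24   8.1   ] spin -0.4131 rows 3 | after spin dx 0.00 dy 0.01 dz 0.00 cm, dist 0.0
to [0.45 0.38 0.24 8.1 ] spin 0.0 rows 1 | after spin dx -24.82 dy -25.96 dz 0.00 cm, dist 35.9
to [0.53 0.02 0.22 8.1 ] spin -0.0 rows 0 | after spin dx -2.85 dy -36.77 dz 2.00 cm, dist 36.9
to [ 0.4757 -0.3352  0.12    8.1   ] spin -0.0 rows 0 | after spin dx 10.38 dy -34.40 dz 10.00 cm, dist 37.3
```

Call:
move_arm(steps=[{"spin":-0.138},{"spin":-0.138},{"spin":-0.137},{"dx":-2.76,"dy":-2.88},{"dx":-2.76,"dy":-2.88},{"dx":-2.76,"dy":-2.88},{"dx":-2.76,"dy":-2.88},{"dx":-2.76,"dy":-2.88},{"dx":-2.76,"dy":-2.88},{"dx":-2.76,"dy":-2.88},{"dx":-2.76,"dy":-2.88},{"dx":-2.74,"dy":-2.92}], claw=8.7)

```text
$.steps[0]: bad value
```

Call:
move_arm(steps=[{"dx":-0.3,"dy":-3.7,"dz":0.2},{"dx":-0.3,"dy":-3.7,"dz":0.2},{"dx":-0.3,"dy":-3.7,"dz":0.2},{"dx":-0.3,"dy":-3.7,"dz":0.2},{"dx":-0.3,"dy":-3.7,"dz":0.2},{"dx":-0.3,"dy":-3.7,"dz":0.2},{"dx":-0.3,"dy":-3.7,"dz":0.2},{"dx":-0.3,"dy":-3.7,"dz":0.2},{"dx":-0.3,"dy":-3.7,"dz":0.2},{"dx":-0.15,"dy":-3.5,"dz":0.2}])

```text
$.steps[0]: bad value
```

Call:
move_arm(steps=[{"dx":1.15,"dy":-3.82},{"dx":1.15,"dy":-3.82},{"dx":1.15,"dy":-3.82},{"dx":1.15,"dy":-3.82},{"dx":1.15,"dy":-3.82,"dz":1},{"dx":1.15,"dy":-3.82,"dz":1},{"dx":1.15,"dy":-3.82,"dz":1},{"dx":1.15,"dy":-3.82,"dz":1},{"dx":1.15,"dy":-3.82,"dz":1},{},{}])

```text
$.steps[0]: bad value
```

```bash
python3 - <<'E'
from plan import plan
from fit import *
from bench import imaging
plan([[.4757,-.3352,.10,8.1],[.4757,-.3352,.0205,8.1]])
c=imaging.camera("wrist");pickle.dump(c,open("wrist.pkl","wb"));s=imaging.camera("side")
cv2.imwrite("pics/w1.png",cv2.resize(c["img"],(533,400))[:,:,::-1])
o=pickle.load(open("poses.pkl","rb"))
b=o["bar"];C,S=np.cos(b[2]),np.sin(b[2])
print(proj(c,[[b[0]+C*x-S*y,b[1]+S*x+C*y,.018] for x,y,_ in rect(-.025,.025,-.017,.017,0)])*400/480)
E
```

```text
at [0.1677 0.602  0.24  ] yaw -15.57 t 0.1 F [ 1.1 -0.6  0.7] w 0.0871 g 0.0
to [ 0.4757 -0.3352  0.1     8.1   ] spin -0.4131 rows 3 | after spin dx -17.28 dy -97.12 dz 14.00 cm, dist 99.6
to [ 0.4757 -0.3352  0.0205  8.1   ] spin 0.0 rows 1 | after spin dx 0.00 dy 0.00 dz 7.95 cm, dist 8.0
[[-234.66493091  532.84370727]
 [-250.50401243  538.5857113 ]
 [-275.72923651  518.66884914]
 [-259.69447473  512.63775145]]
```

View pics/w1.png

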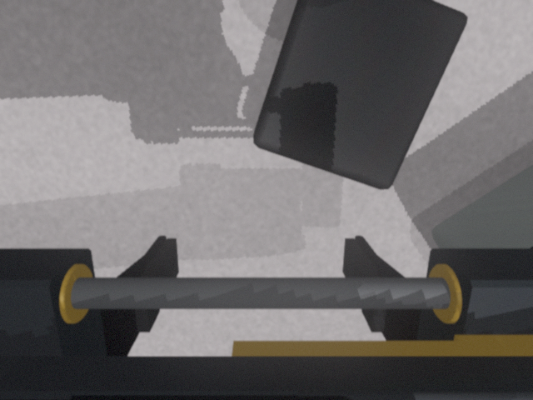

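All the moves were refused because every row needs all four keys. The wrist view therefore only shows the start pose, with the fingers at about (150,270) and (375,270).

Call:
move_arm(steps=[{"dx":0,"dy":0,"dz":0,"spin":-0.138},{"dx":0,"dy":0,"dz":0,"spin":-0.138},{"dx":0,"dy":0,"dz":0,"spin":-0.137},{"dx":-2.76,"dy":-2.88,"dz":0,"spin":0},{"dx":-2.76,"dy":-2.88,"dz":0,"spin":0},{"dx":-2.76,"dy":-2.88,"dz":0,"spin":0},{"dx":-2.76,"dy":-2.88,"dz":0,"spin":0},{"dx":-2.76,"dy":-2.88,"dz":0,"spin":0},{"dx":-2.76,"dy":-2.88,"dz":0,"spin":0},{"dx":-2.76,"dy":-2.88,"dz":0,"spin":0},{"dx":-2.76,"dy":-2.88,"dz":0,"spin":0},{"dx":-2.74,"dy":-2.92,"dz":0,"spin":0}], claw=8.7)

```text
time: 1.4
ee_pos: [0.4511, 0.3788, 0.4047]
eef_rot: [-0.071, 0.998, 0.0, -0.0]
ft_force: [0.4, 1.3, 0.6]
width: 0.0869
grip_force: 0.0
```

Call:
move_arm(steps=[{"dx":-0.3,"dy":-3.7,"dz":0.2,"spin":0},{"dx":-0.3,"dy":-3.7,"dz":0.2,"spin":0},{"dx":-0.3,"dy":-3.7,"dz":0.2,"spin":0},{"dx":-0.3,"dy":-3.7,"dz":0.2,"spin":0},{"dx":-0.3,"dy":-3.7,"dz":0.2,"spin":0},{"dx":-0.3,"dy":-3.7,"dz":0.2,"spin":0},{"dx":-0.3,"dy":-3.7,"dz":0.2,"spin":0},{"dx":-0.3,"dy":-3.7,"dz":0.2,"spin":0},{"dx":-0.3,"dy":-3.7,"dz":0.2,"spin":0},{"dx":-0.15,"dy":-3.5,"dz":0.2,"spin":0}])

```text
time: 2.4
ee_pos: [0.5301, 0.0179, 0.3847]
eef_rot: [-0.07, 0.998, 0.0, 0.0]
ft_force: [0.3, 0.1, -0.3]
width: 0.0869
grip_force: 0.0
```

Call:
move_arm(steps=[{"dx":1.15,"dy":-3.82,"dz":0,"spin":0},{"dx":1.15,"dy":-3.82,"dz":0,"spin":0},{"dx":1.15,"dy":-3.82,"dz":0,"spin":0},{"dx":1.15,"dy":-3.82,"dz":0,"spin":0},{"dx":1.15,"dy":-3.82,"dz":1,"spin":0},{"dx":1.15,"dy":-3.82,"dz":2,"spin":0},{"dx":1.15,"dy":-3.82,"dz":2,"spin":0},{"dx":1.15,"dy":-3.82,"dz":2,"spin":0},{"dx":1.15,"dy":-3.82,"dz":2,"spin":0},{"dx":0,"dy":0,"dz":0,"spin":0},{"dx":0,"dy":0,"dz":0,"spin":0}])

```text
time: 3.5
ee_pos: [0.4754, -0.336, 0.294]
eef_rot: [-0.07, 0.998, 0.0, -0.001]
ft_force: [0.7, 0.5, 0.1]
width: 0.0871
grip_force: 0.0
```

```bash
python3 - <<'E'
from plan import plan
from fit import *
from bench import imaging
plan([[.4757,-.3352,.10,8.1],[.4757,-.3352,.0205,8.1]])
c=imaging.camera("wrist");pickle.dump(c,open("wrist.pkl","wb"))
o=pickle.load(open("poses.pkl","rb"));im=c["img"].copy()
b=o["bar"];C,S=np.cos(b[2]),np.sin(b[2])
for z,w in((.018,(-.025,.025)),(0.005,(.025,.1)),(.008,(-.1,-.025))):
    q=proj(c,[[b[0]+C*x-S*y,b[1]+S*x+C*y,z] for x,y,_ in rect(*w,-.017,.017,0)])
    cv2.polylines(im,[q.round().astype(int)],True,(255,0,0),1)
cv2.imwrite("pics/w2.png",im[:,:,::-1])
E
```

```text
at [ 0.4754 -0.336   0.13  ] yaw 7.97 t 3.5 F [0.7 0.5 0.1] w 0.0871 g 0.0
to [ 0.4757 -0.3352  0.1     8.1   ] spin -0.0022 rows 1 | after spin dx -0.04 dy 0.07 dz 3.00 cm, dist 3.0
to [ 0.4757 -0.3352  0.0205  8.1   ] spin -0.0 rows 0 | after spin dx 0.00 dy 0.00 dz 7.95 cm, dist 8.0
```

View pics/w2.png

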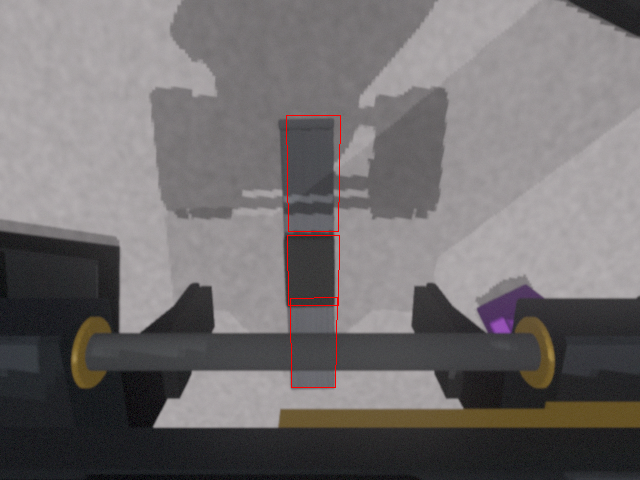

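The wrist view shows the bar's grip at (311,270) and the lip at (306,123). The model overlay agrees within about 3 mm, with roughly 1° more yaw. I'll descend and grip softly, lift the handle with the tip staying on the bench, then lock the grip.

Call:
move_arm(steps=[{"dx":-0.04,"dy":0,"dz":2,"spin":-0.015},{"dx":0,"dy":0,"dz":2.5,"spin":0},{"dx":0,"dy":0,"dz":2.5,"spin":0},{"dx":0,"dy":0,"dz":2,"spin":0},{"dx":0,"dy":0,"dz":1.4,"spin":0},{"dx":0,"dy":0,"dz":0.55,"spin":0},{"dx":0,"dy":0,"dz":0,"spin":0}])

```text
time: 4.25
ee_pos: [0.4767, -0.3347, 0.1852]
eef_rot: [-0.078, 0.997, 0.0, 0.0]
ft_force: [-0.4, 0.6, 0.5]
width: 0.0867
grip_force: 0.0
```

Call:
move_arm(steps=[{"dx":0,"dy":0,"dz":0,"spin":0},{"dx":0,"dy":0,"dz":0,"spin":0},{"dx":0,"dy":0,"dz":0,"spin":0},{"dx":0,"dy":0,"dz":0,"spin":0},{"dx":0,"dy":0,"dz":0,"spin":0},{"dx":0,"dy":0,"dz":0,"spin":0},{"dx":0,"dy":0,"dz":0,"spin":0},{"dx":0,"dy":0,"dz":0,"spin":0}], claw=2, squeeze=5)

```text
time: 5.05
ee_pos: [0.4763, -0.3354, 0.1852]
eef_rot: [-0.078, 0.997, -0.0, 0.0]
ft_force: [0.6, -1.3, -0.6]
width: 0.034
grip_force: 5.0
```

Call:
move_arm(steps=[{"dx":0,"dy":0,"dz":-0.3,"spin":0},{"dx":0,"dy":0,"dz":-0.4,"spin":0},{"dx":0,"dy":0,"dz":-0.5,"spin":0},{"dx":0,"dy":0,"dz":-0.5,"spin":0},{"dx":0,"dy":0,"dz":-0.45,"spin":0},{"dx":0,"dy":0,"dz":0,"spin":0},{"dx":0,"dy":0,"dz":0,"spin":0}])

```text
time: 5.75
ee_pos: [0.4764, -0.3352, 0.2068]
eef_rot: [-0.078, 0.997, 0.0, 0.0]
ft_force: [0.1, 1.5, -3.7]
width: 0.0339
grip_force: 5.0
```

Call:
move_arm(steps=[{"dx":0,"dy":0,"dz":0,"spin":0},{"dx":0,"dy":0,"dz":0,"spin":0},{"dx":0,"dy":0,"dz":0,"spin":0}], squeeze=55)

```text
time: 6.05
ee_pos: [0.4763, -0.3352, 0.2065]
eef_rot: [-0.078, 0.997, 0.0, -0.0]
ft_force: [0.1, -0.1, -5.0]
width: 0.033
grip_force: 55.0
```

```bash
python3 - <<'E'
from plan import plan
from h import *
from bench import imaging
plan([])
c=imaging.camera("side");pickle.dump(c,open("s3.pkl","wb"))
cv2.imwrite("pics/s3.png",crop(c["img"],270,310,170,110,4)[:,:,::-1])
E
```

```text
at [ 0.4763 -0.3352  0.0425] yaw 8.95 t 6.05 F [ 0.1 -0.1 -5. ] w 0.033 g 55.0
```

View pics/s3.png

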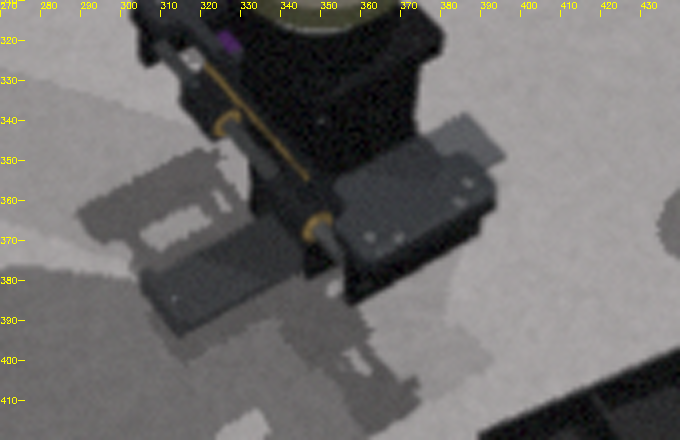

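The side view shows the tip end at (386,338) and (396,349), and the handle's lip end at (305,378) and (315,394). I'll compare the pixels predicted for different pitch angles.

```bash
cat > barp.py <<'E'
from h import *
def barpts(gx,gy,gz,yaw,pitch,pts,gr=(-.018,0)):
    # grasp point on bar at local (x=gr0, z=local) ; gz = world z of bar underside at gr0 ; pitch>0 = handle up (tip down)
    out=[]
    for x,y,z in pts:
        u=(x-gr[0])*np.cos(pitch)+z*np.sin(pitch); w=-(x-gr[0])*np.sin(pitch)+z*np.cos(pitch)
        out.append([gx+u*np.cos(yaw)-y*np.sin(yaw),gy+u*np.sin(yaw)+y*np.cos(yaw),gz+w])
    return np.array(out)
E
python3 - <<'E'
from barp import *
c=pickle.load(open("s3.pkl","rb"))
P=[[.1,.017,.005],[.1,-.017,.005],[.1,-.017,0],[-.1,.017,.016],[-.1,-.017,.016],[-.1,-.017,0]]
for d in (0,5,10.5):
    print(d,proj(c,barpts(.4763,-.3352,.0215,np.radians(8.95),np.radians(d),P)).round(1).tolist())
E
```

```text
0 [[386.1, 336.8], [396.6, 347.6], [396.3, 349.1], [304.4, 377.4], [314.3, 389.9], [314.2, 394.8]]
5 [[385.6, 340.0], [396.0, 350.8], [395.6, 352.4], [305.2, 374.7], [315.1, 387.2], [314.4, 392.6]]
10.5 [[384.7, 343.7], [395.1, 354.5], [394.5, 356.2], [306.3, 371.7], [316.3, 384.2], [314.9, 389.9]]
```

The bar came up level, because friction held it even at 5 N. I'll set it back down and grip the bare handle further back, where gravity's moment will turn it in the fingers.

Call:
move_arm(steps=[{"dx":0,"dy":0,"dz":0.7,"spin":0},{"dx":0,"dy":0,"dz":0.9,"spin":0},{"dx":0,"dy":0,"dz":0.55,"spin":0},{"dx":0,"dy":0,"dz":0,"spin":0}])

```text
time: 6.5
ee_pos: [0.4763, -0.3352, 0.1849]
eef_rot: [-0.078, 0.997, 0.0, -0.0]
ft_force: [-2.9, 2.2, 3.7]
width: 0.0338
grip_force: 55.0
```

Call:
move_arm(steps=[{"dx":0,"dy":0,"dz":0,"spin":0},{"dx":0,"dy":0,"dz":0,"spin":0},{"dx":0,"dy":0,"dz":0,"spin":0},{"dx":1.2,"dy":0,"dz":0,"spin":0},{"dx":1.4,"dy":0,"dz":0,"spin":0},{"dx":0.9,"dy":0,"dz":0.1,"spin":0},{"dx":0,"dy":0,"dz":0,"spin":0}], claw=5.5)

```text
time: 7.2
ee_pos: [0.4397, -0.3414, 0.1842]
eef_rot: [-0.077, 0.997, 0.0, -0.0]
ft_force: [-0.2, 0.9, 0.9]
width: 0.0547
grip_force: 0.0
```

Call:
move_arm(steps=[{"dx":0,"dy":0,"dz":0,"spin":0},{"dx":0,"dy":0,"dz":0,"spin":0},{"dx":0,"dy":0,"dz":0,"spin":0},{"dx":0,"dy":0,"dz":0,"spin":0},{"dx":0,"dy":0,"dz":0,"spin":0},{"dx":0,"dy":0,"dz":0,"spin":0},{"dx":0,"dy":0,"dz":-0.4,"spin":0},{"dx":0,"dy":0,"dz":-0.6,"spin":0},{"dx":0,"dy":0,"dz":-0.6,"spin":0},{"dx":0,"dy":0,"dz":-0.6,"spin":0},{"dx":0,"dy":0,"dz":-0.5,"spin":0},{"dx":0,"dy":0,"dz":0,"spin":0}], claw=2, squeeze=4)

```text
time: 8.4
ee_pos: [0.4419, -0.3409, 0.2121]
eef_rot: [-0.078, 0.997, -0.0, 0.0]
ft_force: [-0.2, -0.6, -3.2]
width: 0.0339
grip_force: 4.0
```

```bash
python3 - <<'E'
from plan import plan
from barp import *
from bench import imaging,telemetry
plan([])
c=imaging.camera("side");pickle.dump(c,open("s4.pkl","wb"))
cv2.imwrite("pics/s4.png",crop(c["img"],290,310,120,90,5)[:,:,::-1])
P=[[.1,.017,.005],[.1,-.017,.005],[.1,-.017,0],[-.1,.017,.016],[-.1,-.017,.016],[-.1,-.017,0]]
p=telemetry.read_state()["ee_pos"]
for d in (0,5,10.5): print(d,proj(c,barpts(p[0],p[1],.027,np.radians(8.95),np.radians(d),P,(-.053,0))).round(1).tolist())
E
```

```text
at [ 0.4419 -0.3409  0.0481] yaw 8.95 t 8.4 F [-0.2 -0.6 -3.2] w 0.0339 g 4.0
0 [[386.4, 335.1], [396.9, 345.8], [396.7, 347.4], [304.5, 375.6], [314.4, 388.2], [314.3, 393.2]]
5 [[385.7, 339.3], [396.2, 350.1], [395.8, 351.7], [305.2, 374.0], [315.1, 386.5], [314.4, 391.9]]
10.5 [[384.5, 344.2], [394.9, 354.9], [394.3, 356.6], [306.1, 372.1], [316.1, 384.6], [314.7, 390.3]]
```

View pics/s4.png

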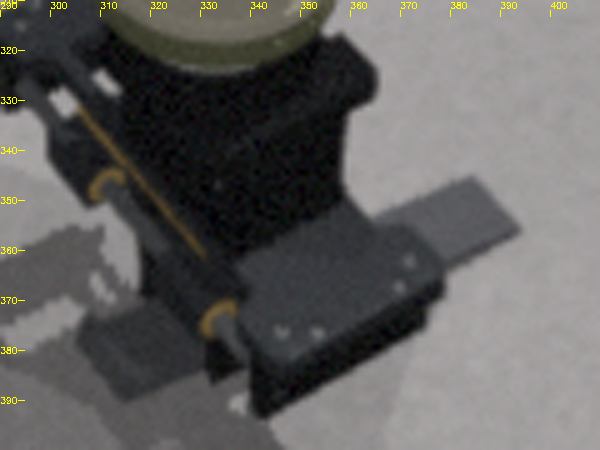

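The tip is now at (384,345) and (394,356), matching a pitch of about 11°. The soft-grip tilt works. I'll lift a little more to about 16° for more insertion clearance, then lock the grip.

Call:
move_arm(steps=[{"dx":0,"dy":0,"dz":-0.4,"spin":0},{"dx":0,"dy":0,"dz":-0.5,"spin":0},{"dx":0,"dy":0,"dz":-0.5,"spin":0},{"dx":0,"dy":0,"dz":0,"spin":0}])

```text
time: 8.85
ee_pos: [0.4419, -0.3409, 0.226]
eef_rot: [-0.078, 0.997, -0.0, 0.0]
ft_force: [0.2, -0.3, -2.8]
width: 0.0339
grip_force: 4.0
```

Call:
move_arm(steps=[{"dx":0,"dy":0,"dz":0,"spin":0},{"dx":0,"dy":0,"dz":0,"spin":0},{"dx":0,"dy":0,"dz":-1.5,"spin":0},{"dx":0,"dy":0,"dz":-3,"spin":0},{"dx":0,"dy":0,"dz":-3,"spin":0},{"dx":0,"dy":0,"dz":0,"spin":0.11},{"dx":0,"dy":0,"dz":0,"spin":0.11},{"dx":0,"dy":0,"dz":0,"spin":0.11},{"dx":0,"dy":0,"dz":0,"spin":0}], squeeze=55)

```text
time: 9.75
ee_pos: [0.4417, -0.3407, 0.3009]
eef_rot: [0.088, 0.996, 0.0, 0.0]
ft_force: [-0.5, 0.4, -4.0]
width: 0.033
grip_force: 55.0
```

```bash
python3 - <<'E'
from plan import plan
from h import *
o=pickle.load(open("poses.pkl","rb"));f=o["fixture"];yd=np.degrees(f[2])
def W(x,y,z): C,S=np.cos(f[2]),np.sin(f[2]);return [f[0]+C*x-S*y,f[1]+S*x+C*y,z,yd]
plan([W(-.302,-.055,.14),W(-.302,-.055,.1069),W(-.2251,-.055,.0849)])
E
```

```text
at [ 0.4417 -0.3407  0.1369] yaw -10.07 t 9.75 F [-0.5  0.4 -4. ] w 0.033 g 55.0
to [  0.40279772   0.0207238    0.14       -10.21426276] spin 0.0026 rows 1 | after spin dx 10.23 dy 34.88 dz -0.31 cm, dist 36.3
to [  0.40279772   0.0207238    0.1069     -10.21426276] spin -0.0 rows 0 | after spin dx 0.00 dy 0.00 dz 3.31 cm, dist 3.3
to [ 4.78478969e-01  7.08714557e-03  8.49000000e-02 -1.02142628e+01] spin -0.0 rows 0 | after spin dx -7.69 dy -0.00 dz 2.20 cm, dist 8.0
```

Call:
move_arm(steps=[{"dx":0.92,"dy":3.87,"dz":0,"spin":0},{"dx":0.92,"dy":3.87,"dz":0,"spin":0},{"dx":0.92,"dy":3.88,"dz":0,"spin":0},{"dx":0.92,"dy":3.88,"dz":0,"spin":0},{"dx":0.93,"dy":3.88,"dz":0,"spin":0},{"dx":0.93,"dy":3.88,"dz":0,"spin":0},{"dx":0.93,"dy":3.88,"dz":0,"spin":0},{"dx":0.92,"dy":3.87,"dz":0,"spin":0},{"dx":0.92,"dy":3.87,"dz":0,"spin":0},{"dx":0,"dy":0,"dz":1.75,"spin":0.0026},{"dx":0,"dy":0,"dz":1.8,"spin":0},{"dx":0,"dy":0,"dz":0,"spin":0}])

```text
time: 10.95
ee_pos: [0.4193, 0.0172, 0.2634]
eef_rot: [0.086, 0.996, -0.001, -0.002]
ft_force: [-1.2, -0.7, -3.7]
width: 0.0328
grip_force: 55.0
```

```bash
python3 - <<'E'
from plan import plan
from barp import *
from bench import imaging,telemetry
o=pickle.load(open("poses.pkl","rb"));f=o["fixture"];yd=np.degrees(f[2])
def W(x,y,z): C,S=np.cos(f[2]),np.sin(f[2]);return [f[0]+C*x-S*y,f[1]+S*x+C*y,z,yd]
plan([W(-.2828,-.055,.1014),W(-.2251,-.055,.0849)])
s=imaging.camera("side");t=imaging.camera("top");pickle.dump((s,t),open("s5.pkl","wb"))
p=telemetry.read_state()["ee_pos"];z=p[2]-.164-.0202
P=[[.1,.017,.005],[.1,-.017,.005],[.1,-.017,0],[-.1,.017,.016],[-.1,-.017,.016],[.025,-.017,.018],[-.025,-.017,.018]]
for c in(s,t):
  for d in (13,16,19): print(d,proj(c,barpts(p[0],p[1],z,f[2],np.radians(d),P,(-.054,0))).round(1).tolist())
b=np.zeros((504,740,3),np.uint8)
b[:500,:410]=crop(s["img"],262,200,82,100,5);b[:500,420:740]=crop(t["img"],305,228,64,100,5)
cv2.imwrite("pics/s5.png",b[:,:,::-1])
E
```

```text
at [0.4193 0.0172 0.0994] yaw -9.92 t 10.95 F [-1.2 -0.7 -3.7] w 0.0328 g 55.0
to [  0.42169343   0.01731907   0.1014     -10.21426276] spin 0.0051 rows 1 | after spin dx -0.23 dy 0.06 dz -0.20 cm, dist 0.3
to [ 4.78478969e-01  7.08714557e-03  8.49000000e-02 -1.02142628e+01] spin -0.0 rows 0 | after spin dx -5.77 dy -0.00 dz 1.65 cm, dist 6.0
13 [[316.1, 241.5], [319.7, 250.7], [319.2, 252.4], [233.8, 235.8], [236.0, 245.4], [290.1, 245.8], [268.9, 245.4]]
16 [[315.3, 244.2], [318.9, 253.4], [318.3, 255.0], [234.4, 235.0], [236.6, 244.6], [290.1, 247.2], [269.2, 245.9]]
19 [[314.4, 246.8], [318.0, 256.0], [317.3, 257.6], [235.0, 234.2], [237.2, 243.8], [290.0, 248.6], [269.4, 246.5]]
13 [[331.4, 246.5], [346.5, 248.9], [346.2, 249.6], [318.0, 335.1], [334.1, 337.8], [342.4, 279.9], [339.2, 302.5]]
16 [[331.1, 247.6], [346.1, 250.0], [345.9, 250.7], [318.1, 334.5], [334.2, 337.2], [342.3, 280.0], [339.2, 302.2]]
19 [[330.8, 248.8], [345.7, 251.2], [345.5, 252.0], [318.2, 333.9], [334.4, 336.5], [342.1, 280.2], [339.1, 302.0]]
```

View pics/s5.png

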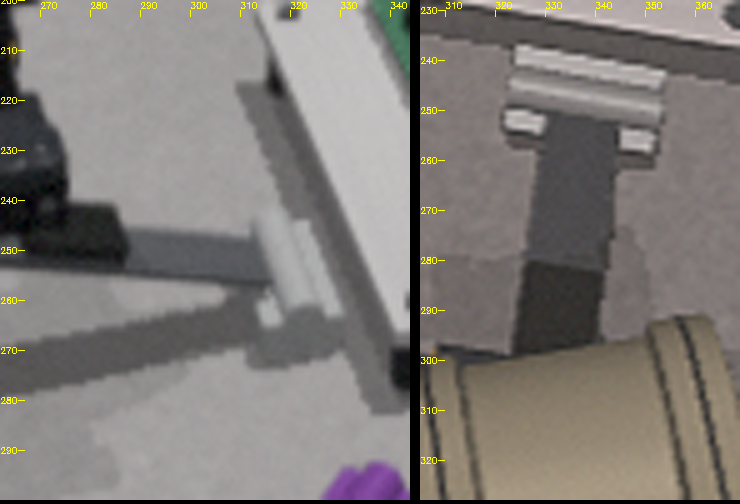

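The last view shows the tip at side (313.6,247.6) and top (330.6,251)/(345,253). That fits a pitch of about 19° with the grasp 50 mm behind the bar's origin, lined up laterally. I'll raise, insert along the bar's axis, then soft-lower onto the ridge.

Call:
move_arm(steps=[{"dx":0,"dy":0.06,"dz":-1.25,"spin":0.005},{"dx":0,"dy":0,"dz":0,"spin":0},{"dx":-1.25,"dy":0,"dz":0.43,"spin":0},{"dx":-1.25,"dy":0,"dz":0.43,"spin":0},{"dx":-1.25,"dy":0,"dz":0.43,"spin":0},{"dx":-1.25,"dy":0,"dz":0.43,"spin":0},{"dx":-1.24,"dy":0,"dz":0.43,"spin":0},{"dx":0,"dy":0,"dz":0,"spin":0},{"dx":0,"dy":0,"dz":0,"spin":0}])

```text
time: 11.95
ee_pos: [0.482, 0.0064, 0.256]
eef_rot: [0.091, 0.996, 0.0, 0.001]
ft_force: [0.0, -0.2, -4.7]
width: 0.0327
grip_force: 55.0
```

```bash
python3 - <<'E'
from plan import plan
from barp import *
from bench import imaging,telemetry
f=pickle.load(open("poses.pkl","rb"))["fixture"]
plan([])
s=imaging.camera("side");t=imaging.camera("top");pickle.dump((s,t),open("s6.pkl","wb"))
# fixture/fulcrum motion check vs start
for n,c,(x,y,w,h) in(("top",t,(255,130,135,105)),("side",s,(312,190,100,80))):
    c0=pickle.load(open(n+".pkl","rb"))
    a=[cv2.cvtColor(k["img"],cv2.COLOR_RGB2GRAY)[y:y+h,x:x+w].astype(np.float32) for k in(c0,c)]
    print(n,"shift",cv2.phaseCorrelate(a[0],a[1],cv2.createHanningWindow((w,h),cv2.CV_32F)))
E
```

```text
at [0.482  0.0064 0.092 ] yaw -10.39 t 11.95 F [ 0.  -0.2 -4.7] w 0.0327 g 55.0
top shift ((1.1826776037205633, -9.50938176427833), 0.8294359078950189)
side shift ((8.622650602521766, -1.6650049379537677), 0.7357541670799256)
```

```bash
python3 - <<'E'
from h import *
L=lambda k:cv2.cvtColor(k["img"],cv2.COLOR_RGB2GRAY)
t0=L(pickle.load(open("top.pkl","rb")));s0=L(pickle.load(open("side.pkl","rb")))
for n in("s5","s6"):
    s,t=pickle.load(open(n+".pkl","rb"));s=L(s);t=L(t)
    def tm(a0,a,x,y,w,h,m=20):
        r=cv2.matchTemplate(a[y-m:y+h+m,x-m:x+w+m],a0[y:y+h,x:x+w],cv2.TM_CCOEFF_NORMED);_,v,_,l=cv2.minMaxLoc(r);return (l[0]-m,l[1]-m,round(v,3))
    print(n,"board",tm(t0,t,272,145,63,60),"screwTR",tm(t0,t,372,150,14,14,12),"fulcrum L",tm(t0,t,320,236,12,22,14),"side: board",tm(s0,s,335,192,50,35),"fulcrum",tm(s0,s,305,240,25,30),"purple",tm(t0,t,392,248,36,38))
E
```

```text
s5 board (0, 0, 0.998) screwTR (0, 0, 0.998) fulcrum L (0, 0, 0.895) side: board (0, 0, 0.998) fulcrum (0, 0, 0.671) purple (0, 0, 0.996)
s6 board (0, -9, 0.905) screwTR (-1, -11, 0.873) fulcrum L (0, 0, 0.776) side: board (7, -2, 0.973) fulcrum (1, -16, 0.579) purple (0, 0, 0.995)
```

The bar must have hit the plate's edge and pushed the fixture back, because the board shifted about 9 px. I'll back the bar off along its axis and measure exactly.

Call:
move_arm(steps=[{"dx":0.6,"dy":0,"dz":-0.21,"spin":0},{"dx":1.2,"dy":0,"dz":-0.41,"spin":0},{"dx":1.2,"dy":0,"dz":-0.41,"spin":0},{"dx":0.5,"dy":0,"dz":-0.17,"spin":0},{"dx":0,"dy":0,"dz":0,"spin":0}])

```text
time: 12.55
ee_pos: [0.4469, 0.0131, 0.2682]
eef_rot: [0.09, 0.996, 0.0, 0.0]
ft_force: [0.5, -0.3, -3.5]
width: 0.0333
grip_force: 55.0
```

```bash
cat > track.py <<'E'
from fit import *
from bench import imaging
def sift(c0,c,box):
    x,y,w,h=box;m=np.zeros((480,640),np.uint8);m[y:y+h,x:x+w]=255
    S=cv2.SIFT_create(contrastThreshold=.01);k0,d0=S.detectAndCompute(c0["img"],m)
    m2=np.zeros_like(m);m2[max(0,y-25):y+h+25,max(0,x-25):x+w+25]=255
    k1,d1=S.detectAndCompute(c["img"],m2)
    M=[a for a,b in cv2.BFMatcher().knnMatch(d0,d1,k=2) if a.distance<.75*b.distance]
    P=np.float32([k0[a.queryIdx].pt for a in M]);Q=np.float32([k1[a.trainIdx].pt for a in M])
    A,i=cv2.estimateAffine2D(P,Q,ransacReprojThreshold=1.0);return A,int(i.sum())
if __name__=="__main__":
    import sys
    t0=pickle.load(open("top.pkl","rb"));t=imaging.camera("top");s=imaging.camera("side");pickle.dump((s,t),open(sys.argv[1]+".pkl","wb"))
    f=pickle.load(open("poses.pkl","rb"))["fixture"]
    A,n=sift(t0,t,(257,132,132,108))
    px=np.array([[275,135],[386,152.75],[373.5,238],[260,219.5]])
    q=px@A[:,:2].T+A[:,2]
    p,e=fit([(t,rect(-.1,.1,-.13,.13,.048),q)],f)
    C,S=np.cos(f[2]),np.sin(f[2]);d=p[:2]-f[:2]
    print("inl",n,"A",A.round(3).tolist(),"fix moved in own frame mm",(1000*np.array([C*d[0]+S*d[1],-S*d[0]+C*d[1]])).round(1),"yaw",np.degrees(p[2]-f[2]).round(2),"res",e.round(1))
    try:
        A,n=sift(t0,t,(317,234,42,30));print("fulcrum",n,A.round(2).tolist())
    except Exception as e: print("fulcrum n/a")
E
python3 track.py s7; python3 -c "
from plan import plan;plan([])"
```

```text
inl 32 A [[0.994, 0.043, -5.325], [-0.038, 1.0, 2.755]] fix moved in own frame mm [21.6  1.6] yaw 2.28 res [-0.8 -0.8  1.4 -0.4  0.5  0.4 -0.9  0.6]
fulcrum n/a
at [0.4475 0.0129 0.104 ] yaw -10.38 t 12.65 F [-0.8 -0.  -4.2] w 0.0326 g 55.0
```

The fixture moved 21.6 mm back and turned 2.3°. That is still legal, but I'll restore it. I'll lay the bar down in the open front area, grip the transformer over its front and back faces, and draw the fixture back.

Call:
move_arm(steps=[{"dx":0,"dy":0,"dz":-3,"spin":0},{"dx":1.4,"dy":2.7,"dz":0,"spin":0},{"dx":1.4,"dy":2.7,"dz":0,"spin":0},{"dx":1.4,"dy":2.7,"dz":0,"spin":0},{"dx":0,"dy":0,"dz":3,"spin":0},{"dx":0,"dy":0,"dz":2.4,"spin":0},{"dx":0,"dy":0,"dz":0.8,"spin":0},{"dx":0,"dy":0,"dz":0,"spin":0}])

```text
time: 13.45
ee_pos: [0.4206, 0.0999, 0.235]
eef_rot: [0.091, 0.996, -0.001, -0.001]
ft_force: [-0.1, 0.4, -3.0]
width: 0.0327
grip_force: 55.0
```

Call:
move_arm(steps=[{"dx":0,"dy":0,"dz":0,"spin":0},{"dx":0,"dy":0,"dz":1.0,"spin":0},{"dx":0,"dy":0,"dz":1.0,"spin":0},{"dx":0,"dy":0,"dz":1.0,"spin":0},{"dx":0,"dy":0,"dz":0.9,"spin":0},{"dx":0,"dy":0,"dz":0.6,"spin":0},{"dx":0,"dy":0,"dz":0,"spin":0}], squeeze=4)

```text
time: 14.15
ee_pos: [0.4203, 0.1001, 0.1898]
eef_rot: [0.091, 0.996, -0.0, -0.001]
ft_force: [-0.3, 0.2, -2.6]
width: 0.0339
grip_force: 4.0
```

```bash
python3 -c "
from plan import plan;plan([])"
```

```text
at [0.4203 0.1001 0.0258] yaw -10.39 t 14.15 F [-0.3  0.2 -2.6] w 0.0339 g 4.0
```

Call:
move_arm(steps=[{"dx":0,"dy":0,"dz":0.4,"spin":0},{"dx":0,"dy":0,"dz":0,"spin":0},{"dx":0,"dy":0,"dz":0,"spin":0}])

```text
time: 14.45
ee_pos: [0.4208, 0.1002, 0.1869]
eef_rot: [0.091, 0.996, 0.0, 0.0]
ft_force: [0.8, -0.4, -2.3]
width: 0.0341
grip_force: 4.0
```

Call:
move_arm(steps=[{"dx":0,"dy":0,"dz":0,"spin":0},{"dx":0,"dy":0,"dz":0,"spin":0},{"dx":0,"dy":0,"dz":0,"spin":0},{"dx":0,"dy":0,"dz":-3,"spin":0},{"dx":0,"dy":0,"dz":-5,"spin":0},{"dx":0,"dy":0,"dz":-5,"spin":0}], claw=8.7)

```text
time: 15.05
ee_pos: [0.4202, 0.0999, 0.3182]
eef_rot: [0.091, 0.996, -0.0, -0.001]
ft_force: [2.0, 1.2, 0.2]
width: 0.0736
grip_force: 0.0
```

```bash
python3 - <<'E'
from plan import plan
from track import *
o=pickle.load(open("poses.pkl","rb"));f=o["fixture"];t0=pickle.load(open("top.pkl","rb"))
R=lambda a:np.array([[np.cos(a),-np.sin(a)],[np.sin(a),np.cos(a)]])
for z in(.08,):
  w=ray(t0,[[346,166.7],[376.7,171],[372,202.7],[340,198.7]],z)[:,:2];l=(w-f[:2])@R(f[2]);print("transf local",l.round(4).tolist())
c=l.mean(0)
n=np.array([f[0],f[1],f[2]]);n[:2]+=R(f[2])@[.0216,.0016];n[2]+=np.radians(2.28)
g=n[:2]+R(n[2])@c;y=np.degrees(n[2])
print(n,g)
plan([[*g,.145,y+90],[*g,.075,y+90]])
E
```

```text
transf local [[0.0441, -0.0418], [0.0456, -0.1102], [-0.0259, -0.1106], [-0.0285, -0.0399]]
[ 0.73130601  0.01904288 -0.13847901] [ 0.72963122 -0.05706159]
at [0.4202 0.0999 0.1542] yaw -10.41 t 15.05 F [2.  1.2 0.2] w 0.0736 g 0.0
to [ 7.29631217e-01 -5.70615874e-02  1.45000000e-01  8.20657372e+01] spin 1.5276 rows 11 | after spin dx -11.27 dy 32.82 dz 0.92 cm, dist 34.7
to [ 7.29631217e-01 -5.70615874e-02  7.50000000e-02  8.20657372e+01] spin -0.0 rows 0 | after spin dx 0.00 dy 0.00 dz 7.00 cm, dist 7.0
```

Call:
move_arm(steps=[{"dx":0,"dy":0,"dz":0,"spin":0.139},{"dx":0,"dy":0,"dz":0,"spin":0.139},{"dx":0,"dy":0,"dz":0,"spin":0.139},{"dx":0,"dy":0,"dz":0,"spin":0.139},{"dx":0,"dy":0,"dz":0,"spin":0.139},{"dx":0,"dy":0,"dz":0,"spin":0.139},{"dx":0,"dy":0,"dz":0,"spin":0.139},{"dx":0,"dy":0,"dz":0,"spin":0.139},{"dx":0,"dy":0,"dz":0,"spin":0.139},{"dx":0,"dy":0,"dz":0,"spin":0.139},{"dx":0,"dy":0,"dz":0,"spin":0.138}])

```text
time: 16.15
ee_pos: [0.4206, 0.1001, 0.3169]
eef_rot: [0.756, 0.654, 0.0, -0.0]
ft_force: [-0.7, -0.8, -0.5]
width: 0.0869
grip_force: 0.0
```

Call:
move_arm(steps=[{"dx":-1.4,"dy":4.1,"dz":0,"spin":0},{"dx":-1.4,"dy":4.1,"dz":0,"spin":0},{"dx":-1.41,"dy":4.1,"dz":0,"spin":0},{"dx":-1.41,"dy":4.1,"dz":0,"spin":0},{"dx":-1.41,"dy":4.1,"dz":0,"spin":0},{"dx":-1.41,"dy":4.1,"dz":0,"spin":0},{"dx":-1.41,"dy":4.1,"dz":0,"spin":0},{"dx":-1.42,"dy":4.12,"dz":0,"spin":0},{"dx":0,"dy":0,"dz":0,"spin":0},{"dx":0,"dy":0,"dz":0,"spin":0}])

```text
time: 17.15
ee_pos: [0.7303, -0.0574, 0.3154]
eef_rot: [0.755, 0.656, -0.001, -0.0]
ft_force: [-0.4, 0.6, 0.1]
width: 0.0868
grip_force: 0.0
```

```bash
python3 - <<'E'
from plan import plan
from bench import imaging
from fit import *
plan([[0.7296,-.0571,.075,82.07]])
w=imaging.camera("wrist");cv2.imwrite("pics/w9.png",w["img"][:,:,::-1])
E
```

```text
at [ 0.7303 -0.0574  0.1514] yaw -97.99 t 17.15 F [-0.4  0.6  0.1] w 0.0868 g 0.0
to [ 7.296e-01 -5.710e-02  7.500e-02  8.207e+01] spin -0.0011 rows 1 | after spin dx 0.02 dy -0.07 dz 7.64 cm, dist 7.6
```

View pics/w9.png

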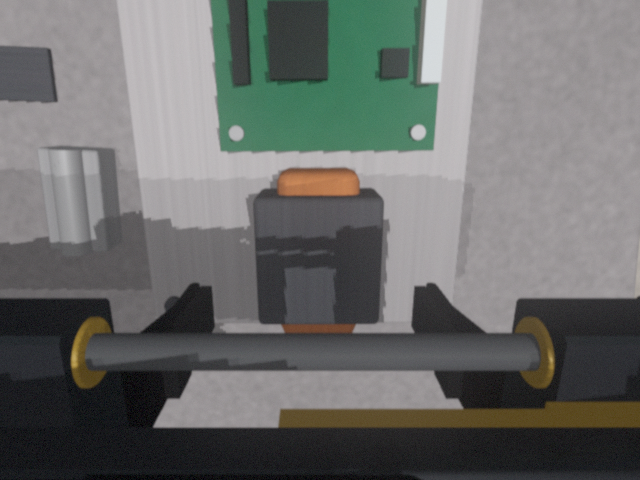

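The wrist view shows the transformer centred at (319,257) and square between the open fingers. I'll grip it and draw the fixture back. Ten pictures have been viewed, so the rest is numeric.

Call:
move_arm(steps=[{"dx":0,"dy":-0.07,"dz":2,"spin":0},{"dx":0,"dy":0,"dz":2.2,"spin":0},{"dx":0,"dy":0,"dz":2.2,"spin":0},{"dx":0,"dy":0,"dz":1.2,"spin":0},{"dx":0,"dy":0,"dz":0,"spin":0}])

```text
time: 17.7
ee_pos: [0.7284, -0.0557, 0.2396]
eef_rot: [0.754, 0.657, -0.001, -0.001]
ft_force: [0.5, -1.0, -0.4]
width: 0.087
grip_force: 0.0
```

Call:
move_arm(steps=[{"dx":0,"dy":0,"dz":0,"spin":0},{"dx":0,"dy":0,"dz":0,"spin":0},{"dx":0,"dy":0,"dz":0,"spin":0},{"dx":0,"dy":0,"dz":0,"spin":0}], claw=5, squeeze=40)

```text
time: 18.1
ee_pos: [0.7306, -0.0569, 0.2424]
eef_rot: [0.754, 0.656, 0.002, 0.002]
ft_force: [9.3, -0.2, -4.0]
width: 0.0696
grip_force: 40.0
```

Call:
move_arm(steps=[{"dx":0,"dy":-0.2,"dz":0,"spin":0.005},{"dx":0,"dy":-0.35,"dz":0,"spin":0.005},{"dx":0,"dy":-0.4,"dz":0,"spin":0.006},{"dx":0,"dy":-0.4,"dz":0,"spin":0.006},{"dx":0,"dy":-0.4,"dz":0,"spin":0.006},{"dx":0,"dy":-0.4,"dz":0,"spin":0.006},{"dx":0,"dy":-0.3,"dz":0,"spin":0.006},{"dx":0,"dy":0,"dz":0,"spin":0},{"dx":0,"dy":0,"dz":0,"spin":0}])

```text
time: 19.0
ee_pos: [0.7063, -0.0535, 0.2424]
eef_rot: [0.768, 0.641, 0.002, 0.002]
ft_force: [6.7, -1.3, -2.6]
width: 0.0696
grip_force: 40.0
```

```bash
python3 track.py s10;  python3 -c "
from plan import plan;plan([])"
```

```text
inl 30 A [[0.993, -0.017, 4.201], [0.012, 0.999, -3.142]] fix moved in own frame mm [-1.5  2.7] yaw -0.81 res [-1.2 -1.2  1.5 -0.3  0.9  0.9 -1.   0.4]
fulcrum 3 [[-1.8, -9.09, 3230.64], [0.7, 3.47, -857.53]]
at [ 0.7063 -0.0534  0.0784] yaw -100.3 t 19.1 F [ 6.8 -0.6 -2.2] w 0.07 g 40.0
```

Call:
move_arm(steps=[{"dx":0,"dy":0,"dz":0,"spin":0},{"dx":0,"dy":0,"dz":0,"spin":0},{"dx":0,"dy":0,"dz":-3,"spin":0},{"dx":0,"dy":0,"dz":-5,"spin":0},{"dx":1.41,"dy":-4.1,"dz":0,"spin":0},{"dx":1.41,"dy":-4.1,"dz":0,"spin":0},{"dx":1.41,"dy":-4.1,"dz":0,"spin":0},{"dx":1.41,"dy":-4.1,"dz":0,"spin":0},{"dx":1.41,"dy":-4.1,"dz":0,"spin":0},{"dx":1.41,"dy":-4.1,"dz":0,"spin":0},{"dx":1.41,"dy":-3.9,"dz":0,"spin":0}], claw=8.7)

```text
time: 20.2
ee_pos: [0.4404, 0.0955, 0.3211]
eef_rot: [0.767, 0.641, 0.0, -0.0]
ft_force: [0.4, 0.5, 0.1]
width: 0.0871
grip_force: 0.0
```

Call:
move_arm(steps=[{"dx":0,"dy":0,"dz":0,"spin":-0.142},{"dx":0,"dy":0,"dz":0,"spin":-0.142},{"dx":0,"dy":0,"dz":0,"spin":-0.142},{"dx":0,"dy":0,"dz":0,"spin":-0.142},{"dx":0,"dy":0,"dz":0,"spin":-0.142},{"dx":0,"dy":0,"dz":0,"spin":-0.142},{"dx":0,"dy":0,"dz":0,"spin":-0.142},{"dx":0,"dy":0,"dz":0,"spin":-0.142},{"dx":0,"dy":0,"dz":0,"spin":-0.142},{"dx":0,"dy":0,"dz":0,"spin":-0.142},{"dx":0,"dy":0,"dz":0,"spin":-0.142}])

```text
time: 21.3
ee_pos: [0.4421, 0.0948, 0.3211]
eef_rot: [0.091, 0.996, 0.0, 0.0]
ft_force: [0.7, 0.4, 0.2]
width: 0.0871
grip_force: 0.0
```

```bash
python3 - <<'E'
from plan import plan
from track import *
plan([[.4206,.1001,.12,-10.4],[.4206,.1001,.0202,-10.4]])
t=imaging.camera("top");s=imaging.camera("side");pickle.dump((s,t),open("s11.pkl","wb"))
# masks: plate+fulcrum bright, connected comps
for c,nm,b in((t,"top",(250,100,145,170)),):
    x,y,w,h=b;g=cv2.cvtColor(c["img"],cv2.COLOR_RGB2GRAY)[y:y+h,x:x+w]
    n,l,st,ce=cv2.connectedComponentsWithStats((g>160).astype(np.uint8))
    for i in range(1,n):
        if st[i,4]>60: r=cv2.boxPoints(cv2.minAreaRect(np.argwhere(l==i)[:,::-1].astype(np.float32)))+[x,y];print(nm,st[i,4],r.round(1).tolist())
g=cv2.cvtColor(pickle.load(open("top.pkl","rb"))["img"],cv2.COLOR_RGB2GRAY)[100:270,250:395]
n,l,st,ce=cv2.connectedComponentsWithStats((g>160).astype(np.uint8))
for i in range(1,n):
    if st[i,4]>60: print("orig",st[i,4],(cv2.boxPoints(cv2.minAreaRect(np.argwhere(l==i)[:,::-1].astype(np.float32)))+[250,100]).round(1).tolist())
E
```

```text
at [0.4421 0.0948 0.1571] yaw -10.4 t 21.3 F [0.7 0.4 0.2] w 0.0871 g 0.0
to [  0.4206   0.1001   0.12   -10.4   ] spin -0.0 rows 1 | after spin dx 2.22 dy 0.14 dz 3.71 cm, dist 4.3
to [  0.4206   0.1001   0.0202 -10.4   ] spin -0.0 rows 0 | after spin dx 0.00 dy 0.00 dz 9.98 cm, dist 10.0
top 4961 [[258.3, 219.4], [272.4, 134.4], [385.8, 153.3], [371.6, 238.3]]
top 102 [[323.8, 240.0], [324.4, 236.7], [353.2, 241.7], [352.6, 245.1]]
top 97 [[321.5, 252.7], [322.1, 249.5], [351.1, 254.5], [350.5, 257.7]]
orig 4959 [[259.4, 219.5], [272.9, 134.4], [386.3, 152.4], [372.8, 237.5]]
orig 102 [[323.8, 240.0], [324.4, 236.7], [353.2, 241.7], [352.6, 245.1]]
orig 97 [[321.5, 252.7], [322.1, 249.5], [351.1, 254.5], [350.5, 257.7]]
```

The fixture is back to within about 2 mm and 0.5°, and the fulcrum is untouched. Now I'll re-grasp the bar with tilt.

Call:
move_arm(steps=[{"dx":1.1,"dy":0.14,"dz":3,"spin":0},{"dx":1.12,"dy":0,"dz":3,"spin":0},{"dx":0,"dy":0,"dz":4,"spin":0},{"dx":0,"dy":0,"dz":3,"spin":0},{"dx":0,"dy":0,"dz":0.75,"spin":0},{"dx":0,"dy":0,"dz":0,"spin":0}], claw=6)

```text
time: 22.0
ee_pos: [0.4207, 0.1004, 0.1836]
eef_rot: [0.095, 0.995, -0.0, -0.001]
ft_force: [-0.0, -0.4, 0.1]
width: 0.0604
grip_force: 0.0
```

Call:
move_arm(steps=[{"dx":0,"dy":0,"dz":0,"spin":0},{"dx":0,"dy":0,"dz":0,"spin":0},{"dx":0,"dy":0,"dz":0,"spin":0},{"dx":0,"dy":0,"dz":0,"spin":0},{"dx":0,"dy":0,"dz":0,"spin":0},{"dx":0,"dy":0,"dz":0,"spin":0}], claw=2, squeeze=4)

```text
time: 22.6
ee_pos: [0.4208, 0.1004, 0.1834]
eef_rot: [0.094, 0.996, 0.0, 0.0]
ft_force: [-0.5, -0.6, 4.3]
width: 0.0339
grip_force: 4.0
```

Call:
move_arm(steps=[{"dx":0,"dy":0,"dz":-0.4,"spin":0},{"dx":0,"dy":0,"dz":-0.6,"spin":0},{"dx":0,"dy":0,"dz":-0.6,"spin":0},{"dx":0,"dy":0,"dz":-0.6,"spin":0},{"dx":0,"dy":0,"dz":-0.6,"spin":0},{"dx":0,"dy":0,"dz":-0.6,"spin":0},{"dx":0,"dy":0,"dz":-0.5,"spin":0},{"dx":0,"dy":0,"dz":-0.3,"spin":0},{"dx":0,"dy":0,"dz":0,"spin":0},{"dx":0,"dy":0,"dz":0,"spin":0}])

```text
time: 23.6
ee_pos: [0.4207, 0.1004, 0.2252]
eef_rot: [0.094, 0.996, 0.0, -0.0]
ft_force: [0.1, -0.0, -3.0]
width: 0.0337
grip_force: 4.0
```

Call:
move_arm(steps=[{"dx":0,"dy":0,"dz":0,"spin":0},{"dx":0,"dy":0,"dz":0,"spin":0},{"dx":0,"dy":0,"dz":0,"spin":0},{"dx":0,"dy":0,"dz":-2,"spin":0},{"dx":0,"dy":0,"dz":-3,"spin":0},{"dx":0,"dy":0,"dz":-2,"spin":0},{"dx":0,"dy":0,"dz":0,"spin":0}], squeeze=55)

```text
time: 24.3
ee_pos: [0.4215, 0.1005, 0.2973]
eef_rot: [0.094, 0.996, 0.001, 0.002]
ft_force: [-0.1, 0.6, -4.7]
width: 0.0329
grip_force: 55.0
```

```bash
cat > fix.py <<'E'
import numpy as np
f=np.array([.7098-.0008,.0213+.0017,np.radians(-10.6)])
def W(x,y,z): C,S=np.cos(f[2]),np.sin(f[2]);return [f[0]+C*x-S*y,f[1]+S*x+C*y,z,np.degrees(f[2])]
E
python3 - <<'E'
from plan import plan
from fix import *
plan([W(-.2852,-.055,.15)])
E
```

```text
at [0.4215 0.1005 0.1333] yaw -10.75 t 24.3 F [-0.1  0.6 -4.7] w 0.0329 g 55.0
to [  0.41854951   0.02140148   0.15       -10.6       ] spin -0.0026 rows 1 | after spin dx -1.17 dy -7.83 dz -1.67 cm, dist 8.1
```

```bash
python3 - <<'E'
from barp import *
from bench import imaging,telemetry
s=imaging.camera("side");t=imaging.camera("top");pickle.dump((s,t),open("s12.pkl","wb"))
p=telemetry.read_state()["ee_pos"];z=p[2]-.164-.0202
P=[[.1,.017,.005],[.1,-.017,.005],[.1,-.017,0]]
s0,t0=pickle.load(open("s11.pkl","rb"))
for c,c0,n in((s,s0,"side"),(t,t0,"top")):
    for d in(13,16,19,22):
        q=proj(c,barpts(p[0],p[1],z,np.radians(-10.75),np.radians(d),P,(-.05,0)));print(n,d,q.round(1).tolist())
    q=proj(c,barpts(p[0],p[1],z,np.radians(-10.75),np.radians(18),P,(-.05,0))).mean(0).astype(int)
    g=cv2.cvtColor(c["img"],cv2.COLOR_RGB2GRAY)
    y0,x0=q[1]-13,q[0]-13
    print("cols from",x0);
    for r in range(y0,y0+26): print(r,*["%3d"%v for v in g[r,x0:x0+26]])
E
```

```text
side 13 [[300.7, 212.5], [303.8, 220.9], [303.3, 222.6]]
side 16 [[300.0, 215.1], [303.1, 223.5], [302.6, 225.2]]
side 19 [[299.2, 217.6], [302.3, 226.1], [301.6, 227.7]]
side 22 [[298.2, 220.2], [301.3, 228.7], [300.5, 230.2]]
cols from 288
209 159 159 157 156 156 157 156 157 158 157 158 158 155 155 156 158 158 157 158 156 156 153 153 153 156 157
210 159 158 157 156 156 159 158 156 158 158 156 158 157 157 156 156 159 158 156 156 154 155 156 155 155 155
211 157 156 156 156 157 154 158 158 156 157 157 155 156 155 154 156 158 159 160 157 156 154 154 155 157 155
212 157 156 158 157 156 156 158 159 157 155 155 155 156 157 158 156 157 158 156 157 156 156 155 154 155 156
213 154 154 154 156 154 154 157 158 158 155 155 158 156 159 158 157 157 154 154 157 155 156 157 155 154 155
214 124 126 125 126 135 136 140 146 146 149 148 152 154 156 157 157 156 157 155 156 156 155 156 155 154 153
215  96  97 100 100 106 103 107 112 112 119 120 125 132 145 153 156 159 160 156 156 155 151 151 134 131 126
216  88  92  89  87  91  89  92  90  93  92  92  96 104 127 151 156 157 157 157 158 154 133 125 114 11
[... 4295 characters left out ...]
  77  76  73  72  70 120 130 125 126 121 120 119 119
258 131  95  71  77  75  76  73  78  77  77  77  76  75  75  74  78  75  84 119 125 123 121 121 117 122 119
259 128  92  74  73  75  74  77  74  75  78  77  77  75  76  74  72  73  85 118 123 122 119 121 121 119 116
260 130 100  79  74  76  79  78  76  77  74  77  74  76  74  75  74  83 108 128 129 127 126 120 123 121 123
261 125  88  72  75  77  74  74  76  77  78  77  74  76  76  79  73  72  76  80  77  77 118 129 123 122 124
262 115  84  75  75  78  75  76  81  79  74  81  76  79  74  74  74  69  81  84  84  82 120 129 122 117 120
263 106  81  73  77  75  74  79  76  76  74  76  78  73  74  75  76  62  80  84  85  82 116 125 123 118 121
```

The tip measures side (300.7,215.2) and top (293,248.7)/(308.6,250.6). That gives a pitch of about 15.7° with the grasp at -50 mm. I'll go back to the bench for more tilt (22°), which gives about 6 mm of insertion play.

Call:
move_arm(steps=[{"dx":0,"dy":0,"dz":3.5,"spin":0},{"dx":0,"dy":0,"dz":2.7,"spin":0},{"dx":0,"dy":0,"dz":0.9,"spin":0},{"dx":0,"dy":0,"dz":0.1,"spin":0},{"dx":0,"dy":0,"dz":0,"spin":0}])

```text
time: 24.9
ee_pos: [0.4209, 0.1003, 0.2235]
eef_rot: [0.094, 0.996, -0.0, -0.0]
ft_force: [-0.5, -0.7, -1.8]
width: 0.0329
grip_force: 55.0
```

Call:
move_arm(steps=[{"dx":0,"dy":0,"dz":0,"spin":0},{"dx":0,"dy":0,"dz":0,"spin":0},{"dx":0,"dy":0,"dz":-0.4,"spin":0},{"dx":0,"dy":0,"dz":-0.5,"spin":0},{"dx":0,"dy":0,"dz":-0.5,"spin":0},{"dx":0,"dy":0,"dz":-0.15,"spin":0},{"dx":0,"dy":0,"dz":0,"spin":0},{"dx":0,"dy":0,"dz":0,"spin":0}], squeeze=4)

```text
time: 25.7
ee_pos: [0.4207, 0.1004, 0.2387]
eef_rot: [0.093, 0.996, 0.0, 0.0]
ft_force: [1.1, 0.2, -3.1]
width: 0.034
grip_force: 4.0
```

Call:
move_arm(steps=[{"dx":0,"dy":0,"dz":0,"spin":0},{"dx":0,"dy":0,"dz":0,"spin":0},{"dx":0,"dy":0,"dz":0,"spin":0},{"dx":0,"dy":0,"dz":-2,"spin":0},{"dx":0,"dy":0,"dz":-3,"spin":0},{"dx":0,"dy":0,"dz":-0.7,"spin":0},{"dx":0,"dy":0,"dz":0,"spin":0}], squeeze=55)

```text
time: 26.4
ee_pos: [0.4209, 0.1004, 0.2962]
eef_rot: [0.094, 0.996, 0.001, 0.001]
ft_force: [0.9, 0.3, -4.1]
width: 0.0326
grip_force: 55.0
```

```bash
cat > tipfit.py <<'E'
import sys
from barp import *
from scipy.optimize import least_squares
from bench import imaging,telemetry
s=imaging.camera("side");t=imaging.camera("top")
st=telemetry.read_state();p=st["ee_pos"];z=p[2]-.164-.0202;yaw=np.radians(float(sys.argv[1]))
outline=[[[.1,.017,.005],[.1,-.017,.005],[.1,-.017,0],[.03,-.017,0],[.03,-.017,.005],[.03,.017,.005]]]
s0,t0=pickle.load(open("s11.pkl","rb"))
G=lambda c:cv2.cvtColor(c["img"],cv2.COLOR_RGB2GRAY)
masks=[]
for c,th in((s,108),(t,98)): masks.append((G(c)<th).astype(np.float32))
def cost(v):
    dp,gr,dz,dy=v;e=0
    q3=barpts(p[0]-np.sin(yaw)*dy,p[1]+np.cos(yaw)*dy,z+dz,yaw,dp,outline[0]+[[.1,.017,0],[.03,.017,0]],(gr,0))
    for c,m in zip((s,t),masks):
        h=cv2.convexHull(proj(c,q3).astype(np.float32))[:,0]
        c0=h.mean(0).astype(int);x0,y0=c0-40
        H=np.zeros((80*4,80*4),np.uint8);cv2.fillConvexPoly(H,((h-[x0,y0]+.5)*4*16).round().astype(np.int32),255,shift=4)
        H=cv2.resize(H,(80,80),interpolation=cv2.INTER_AREA)/255.
        tip=proj(c,q3[:3]).mean(0);yy,xx=np.mgrid[y0:y0+80,x0:x0+80]
        w=((xx-tip[0])**2+(yy-tip[1])**2)<15**2
        e+=(w*np.abs(H-m[y0:y0+80,x0:x0+80])).sum()
    return e
from scipy.optimize import differential_evolution
r=differential_evolution(cost,[(np.radians(8),np.radians(28)),(-.056,-.044),(-.003,.003),(-.004,.004)],seed=1,maxiter=25,popsize=8)
d,gr,dz,dy=r.x;print("pitch",np.degrees(d).round(2),"gr",gr.round(4),"dz",dz.round(4),"dy",dy.round(4),"cost",r.fun.round(1))
q=barpts(p[0]-np.sin(yaw)*dy,p[1]+np.cos(yaw)*dy,z+dz,yaw,d,[[.1,0,0]],(gr,0))[0]
print("tip underside rel grasp: fwd %.4f down %.4f"%(np.hypot(*(q[:2]-p[:2])),p[2]-.164-q[2]))
E
python3 tipfit.py -10.75; python3 -c "
from plan import plan
from fix import *
plan([W(-.2852,-.055,.14)])"
```

```text
pitch 23.55 gr -0.0515 dz 0.0006 dy 0.0018 cost 63.5
tip underside rel grasp: fwd 0.1389 down 0.0802
at [0.4203 0.1002 0.1306] yaw -10.73 t 26.5 F [-0.2 -0.  -4.4] w 0.0332 g 55.0
to [  0.41854951   0.02140148   0.14       -10.6       ] spin -0.0023 rows 1 | after spin dx -1.28 dy -7.78 dz -0.94 cm, dist 7.9
```

Call:
move_arm(steps=[{"dx":-0.5,"dy":-2.6,"dz":0,"spin":-0.002},{"dx":-0.5,"dy":-2.6,"dz":0,"spin":0},{"dx":-0.5,"dy":-2.73,"dz":0,"spin":0},{"dx":0,"dy":0,"dz":0.6,"spin":0},{"dx":0,"dy":0,"dz":0,"spin":0},{"dx":0,"dy":0,"dz":0,"spin":0},{"dx":0,"dy":0,"dz":0,"spin":0}])

```text
time: 27.2
ee_pos: [0.4208, 0.0205, 0.2894]
eef_rot: [0.092, 0.996, -0.0, -0.0]
ft_force: [0.9, 0.8, -4.2]
width: 0.0329
grip_force: 55.0
```

```bash
python3 - <<'E'
from plan import plan
from fix import *
plan([W(-.283,-.0565,.1247),W(-.219,-.0565,.0978)])
E
python3 tipfit.py -10.6
```

```text
at [0.4208 0.0205 0.1254] yaw -10.54 t 27.2 F [ 0.9  0.8 -4.2] w 0.0329 g 55.0
to [  0.42043604   0.01952238   0.1247     -10.6       ] spin 0.0011 rows 1 | after spin dx 0.01 dy -0.10 dz 0.07 cm, dist 0.1
to [ 4.83343907e-01  7.74949856e-03  9.78000000e-02 -1.06000000e+01] spin -0.0 rows 0 | after spin dx -6.40 dy 0.00 dz 2.69 cm, dist 6.9
pitch 24.39 gr -0.0505 dz 0.0005 dy 0.0009 cost 196.1
tip underside rel grasp: fwd 0.1371 down 0.0819
```

Call:
move_arm(steps=[{"dx":0,"dy":-0.1,"dz":0.07,"spin":0},{"dx":-1.2,"dy":0,"dz":0.5,"spin":0},{"dx":-1.2,"dy":0,"dz":0.5,"spin":0},{"dx":-1.2,"dy":0,"dz":0.5,"spin":0},{"dx":-1.0,"dy":0,"dz":0.43,"spin":0},{"dx":-0.6,"dy":0,"dz":0.25,"spin":0},{"dx":0,"dy":0,"dz":0,"spin":0}])

```text
time: 28.0
ee_pos: [0.4721, 0.009, 0.2669]
eef_rot: [0.093, 0.996, -0.0, -0.0]
ft_force: [0.7, -0.7, -3.9]
width: 0.0332
grip_force: 55.0
```

```bash
cat > shift.py <<'E'
from h import *
from bench import imaging
from plan import plan
plan([])
t=imaging.camera("top");s=imaging.camera("side");s0,t0=pickle.load(open("s11.pkl","rb"))
L=lambda k:cv2.cvtColor(k["img"],cv2.COLOR_RGB2GRAY)
def tm(a0,a,x,y,w,h,m=14):
    a0=L(a0);a=L(a);r=cv2.matchTemplate(a[y-m:y+h+m,x-m:x+w+m],a0[y:y+h,x:x+w],cv2.TM_CCOEFF_NORMED);_,v,_,l=cv2.minMaxLoc(r);return (l[0]-m,l[1]-m,round(v,3))
print("top board",tm(t0,t,272,145,63,60),"transf",tm(t0,t,335,165,48,40),"fulcrumL",tm(t0,t,318,236,10,22),"fulcrumR",tm(t0,t,346,240,12,20),"side board",tm(s0,s,335,192,50,35),"reel",tm(t0,t,226,290,30,34))
E
python3 shift.py
```

```text
at [0.4721 0.009  0.1029] yaw -10.63 t 28.0 F [ 0.7 -0.7 -3.9] w 0.0332 g 55.0
top board (0, 0, 0.998) transf (0, 0, 0.998) fulcrumL (0, 0, 0.989) fulcrumR (0, 0, 0.885) side board (0, 0, 0.998) reel (13, -10, 0.401)
```

Call:
move_arm(steps=[{"dx":-0.6,"dy":0,"dz":0.25,"spin":0},{"dx":-0.6,"dy":0,"dz":0.25,"spin":0},{"dx":0,"dy":0,"dz":0,"spin":0}])

```text
time: 28.4
ee_pos: [0.4841, 0.0068, 0.2621]
eef_rot: [0.093, 0.996, -0.0, 0.0]
ft_force: [-0.1, -0.5, -4.2]
width: 0.0324
grip_force: 55.0
```

Call:
move_arm(steps=[{"dx":0,"dy":0,"dz":0,"spin":0},{"dx":0,"dy":0,"dz":0,"spin":0},{"dx":0.16,"dy":0,"dz":0.5,"spin":0},{"dx":0.16,"dy":0,"dz":0.5,"spin":0},{"dx":0.16,"dy":0,"dz":0.5,"spin":0},{"dx":0.16,"dy":0,"dz":0.5,"spin":0},{"dx":0.16,"dy":0,"dz":0.4,"spin":0},{"dx":0,"dy":0,"dz":0,"spin":0},{"dx":0,"dy":0,"dz":0,"spin":0}], squeeze=4)

```text
time: 29.3
ee_pos: [0.4758, 0.0083, 0.2385]
eef_rot: [0.093, 0.996, 0.0, 0.0]
ft_force: [1.4, -0.0, 0.7]
width: 0.0337
grip_force: 4.0
```

```bash
python3 shift.py
```

```text
at [0.4758 0.0083 0.0745] yaw -10.63 t 29.3 F [ 1.4 -0.   0.7] w 0.0337 g 4.0
top board (0, 0, 0.998) transf (0, 0, 0.997) fulcrumL (0, 0, 0.989) fulcrumR (0, 0, 0.885) side board (0, 0, 0.998) reel (13, -10, 0.401)
```

Call:
move_arm(steps=[{"dx":0,"dy":0,"dz":0,"spin":0},{"dx":0,"dy":0,"dz":0,"spin":0},{"dx":0,"dy":0,"dz":0,"spin":0},{"dx":0,"dy":0,"dz":-2,"spin":0},{"dx":0,"dy":0,"dz":-5,"spin":0},{"dx":0,"dy":0,"dz":-2,"spin":0}], claw=6)

```text
time: 30.0
ee_pos: [0.4763, 0.0081, 0.3317]
eef_rot: [0.093, 0.996, 0.001, 0.002]
ft_force: [1.1, 0.1, -1.2]
width: 0.0594
grip_force: 0.0
```

```bash
python3 - <<'E'
from plan import plan
from h import *
w=pickle.load(open("poses.pkl","rb"))["weight"];y=np.degrees(w[2])
plan([[w[0],w[1],.15,y],[w[0],w[1],.061,y]])
E
python3 shift.py
```

```text
at [0.4763 0.0081 0.1677] yaw -10.65 t 30.0 F [ 1.1  0.1 -1.2] w 0.0594 g 0.0
to [  0.59948484   0.31482982   0.15       -19.73410938] spin 0.1586 rows 2 | after spin dx -1.24 dy 33.03 dz 1.77 cm, dist 33.1
to [  0.59948484   0.31482982   0.061      -19.73410938] spin -0.0 rows 0 | after spin dx 0.00 dy 0.00 dz 8.90 cm, dist 8.9
at [0.4763 0.0081 0.1677] yaw -10.65 t 30.0 F [ 1.1  0.1 -1.2] w 0.0594 g 0.0
top board (0, 0, 0.998) transf (0, 0, 0.997) fulcrumL (0, 0, 0.976) fulcrumR (0, 0, 0.765) side board (0, 0, 0.998) reel (13, -10, 0.406)
```

Call:
move_arm(steps=[{"dx":0,"dy":0,"dz":0,"spin":0.08},{"dx":0,"dy":0,"dz":0,"spin":0.079},{"dx":-0.15,"dy":4.1,"dz":0,"spin":0},{"dx":-0.15,"dy":4.1,"dz":0,"spin":0},{"dx":-0.15,"dy":4.1,"dz":0,"spin":0},{"dx":-0.15,"dy":4.1,"dz":0,"spin":0},{"dx":-0.16,"dy":4.15,"dz":0,"spin":0},{"dx":-0.16,"dy":4.15,"dz":0,"spin":0},{"dx":-0.16,"dy":4.15,"dz":0.8,"spin":0},{"dx":-0.16,"dy":4.15,"dz":1,"spin":0},{"dx":0,"dy":0,"dz":0,"spin":0},{"dx":0,"dy":0,"dz":0,"spin":0}])

```text
time: 31.3
ee_pos: [0.5984, 0.3154, 0.308]
eef_rot: [0.171, 0.985, -0.001, -0.001]
ft_force: [0.5, -1.2, 0.3]
width: 0.0598
grip_force: 0.0
```

```bash
python3 - <<'E'
from fit import *
from barp import *
from plan import plan
from bench import imaging
w=pickle.load(open("poses.pkl","rb"))["weight"];y=np.degrees(w[2])
plan([[w[0],w[1],.061,y]])
s=imaging.camera("side");t=imaging.camera("top");pickle.dump((s,t),open("s13.pkl","wb"))
g=cv2.cvtColor(t["img"],cv2.COLOR_RGB2GRAY)
for a,b,c_,d in((300,240,60,110),):
    m=(g[b:b+d,a:a+c_]<92).astype(np.uint8)
    n,l,st,ce=cv2.connectedComponentsWithStats(m)
    for i in range(1,n):
        if st[i,4]>150: print(st[i],(cv2.boxPoints(cv2.minAreaRect(np.argwhere(l==i)[:,::-1].astype(np.float32)))+[a,b]).round(1).tolist())
    # grip (very dark)
    m=(g[b:b+d,a:a+c_]<60).astype(np.uint8);n,l,st,ce=cv2.connectedComponentsWithStats(m)
    for i in range(1,n):
        if st[i,4]>80: print("grip",st[i],(cv2.boxPoints(cv2.minAreaRect(np.argwhere(l==i)[:,::-1].astype(np.float32)))+[a,b]).round(1).tolist())
from fix import f
# predictions: bar pitch 9 on ridge, for tip under 20mm
for tip in(.020,.028):
    th=np.radians(9.3);c,S=np.cos(f[2]),np.sin(f[2])
    # bar passes tangent over ridge centre height .026 r .01; tip x fixture = -.1+tip
    tx=-.1+tip; rx=-.1305; tz=.026+(.010-(tx-rx)*np.sin(th))/np.cos(th)
    W=lambda x,yy:(f[0]+c*x-S*yy,f[1]+S*x+c*yy)
    gx,gy=W(tx,-.057)
    P=[[.025,.017,.018],[.025,-.017,.018],[-.025,-.017,.018],[-.025,.017,.018],[-.1,-.017,.016],[-.1,.017,.016]]
    print(tip,proj(t,barpts(gx,gy,tz,f[2],th,P,(.1,0))).round(1).tolist())
E
```

```text
at [0.5984 0.3154 0.144 ] yaw -19.65 t 31.3 F [ 0.5 -1.2  0.3] w 0.0598 g 0.0
to [  0.59948484   0.31482982   0.061      -19.73410938] spin 0.0014 rows 1 | after spin dx -0.12 dy -0.02 dz 8.30 cm, dist 8.3
[  20    0   40   80 1372] [[303.7, 310.7], [327.5, 230.6], [359.8, 240.2], [336.0, 320.3]]
grip [ 27  14  18  25 341] [[326.0, 276.3], [329.2, 253.5], [344.2, 255.6], [340.9, 278.4]]
0.02 [[329.6, 254.9], [344.8, 257.4], [341.4, 279.4], [326.0, 276.8], [336.1, 313.5], [320.5, 310.8]]
0.028 [[330.2, 251.3], [345.3, 253.9], [341.9, 275.8], [326.6, 273.2], [336.6, 309.8], [321.1, 307.1]]
```

The bar rests on the ridge with its tip about 23 mm under the edge, and the fixture is unmoved. Next I'll pick up the weight by its rib.

Call:
move_arm(steps=[{"dx":-0.1,"dy":0,"dz":3,"spin":0},{"dx":0,"dy":0,"dz":3,"spin":0},{"dx":0,"dy":0,"dz":1.7,"spin":0},{"dx":0,"dy":0,"dz":0.6,"spin":0},{"dx":0,"dy":0,"dz":0,"spin":0}])

```text
time: 31.9
ee_pos: [0.5998, 0.3139, 0.2273]
eef_rot: [0.172, 0.985, -0.0, -0.0]
ft_force: [0.3, 0.1, 0.1]
width: 0.0599
grip_force: 0.0
```

Call:
move_arm(steps=[{"dx":0,"dy":0,"dz":0,"spin":0},{"dx":0,"dy":0,"dz":0,"spin":0},{"dx":0,"dy":0,"dz":0,"spin":0},{"dx":0,"dy":0,"dz":0,"spin":0},{"dx":0,"dy":0,"dz":0,"spin":0},{"dx":0,"dy":0,"dz":-1,"spin":0},{"dx":0,"dy":0,"dz":-3,"spin":0},{"dx":0,"dy":0,"dz":-4,"spin":0},{"dx":0,"dy":0,"dz":0,"spin":0}], claw=0.5, squeeze=50)

```text
time: 32.8
ee_pos: [0.6009, 0.3147, 0.3129]
eef_rot: [0.171, 0.985, 0.003, 0.003]
ft_force: [0.9, 1.1, -7.8]
width: 0.0196
grip_force: 50.0
```

```bash
python3 - <<'E'
from plan import plan
from fix import *
a=W(-.2445,-.0575,0)
plan([a[:2]+[.142,a[3]],a[:2]+[.135,a[3]],a[:2]+[.086,a[3]]])
E
```

```text
at [0.6009 0.3147 0.1489] yaw -19.75 t 32.8 F [ 0.9  1.1 -7.8] w 0.0196 g 50.0
to [  0.4580951    0.01145732   0.142      -10.6       ] spin -0.1597 rows 2 | after spin dx 8.46 dy -32.44 dz 0.69 cm, dist 33.5
to [  0.4580951    0.01145732   0.135      -10.6       ] spin -0.0 rows 0 | after spin dx 0.00 dy 0.00 dz 0.70 cm, dist 0.7
to [  0.4580951    0.01145732   0.086      -10.6       ] spin -0.0 rows 0 | after spin dx 0.00 dy 0.00 dz 4.90 cm, dist 4.9
```

Call:
move_arm(steps=[{"dx":0,"dy":0,"dz":0,"spin":-0.08},{"dx":0,"dy":0,"dz":0,"spin":-0.08},{"dx":0.94,"dy":-3.6,"dz":0,"spin":0},{"dx":0.94,"dy":-3.6,"dz":0,"spin":0},{"dx":0.94,"dy":-3.6,"dz":0,"spin":0},{"dx":0.94,"dy":-3.6,"dz":0,"spin":0},{"dx":0.94,"dy":-3.6,"dz":0,"spin":0},{"dx":0.94,"dy":-3.6,"dz":0,"spin":0},{"dx":0.94,"dy":-3.6,"dz":0,"spin":0},{"dx":0.94,"dy":-3.62,"dz":0,"spin":0},{"dx":0.94,"dy":-3.62,"dz":0,"spin":0},{"dx":0,"dy":0,"dz":0,"spin":0}])

```text
time: 34.0
ee_pos: [0.4545, 0.0061, 0.3057]
eef_rot: [0.095, 0.995, -0.001, -0.002]
ft_force: [-0.3, 0.6, -8.9]
width: 0.0198
grip_force: 50.0
```

```bash
python3 - <<'E'
from plan import plan
from fix import *
a=W(-.2445,-.0575,0)
plan([a[:2]+[.142,a[3]],a[:2]+[.086,a[3]]])
E
python3 shift.py
```

```text
at [0.4545 0.0061 0.1417] yaw -10.93 t 34.0 F [-0.3  0.6 -8.9] w 0.0198 g 50.0
to [  0.4580951    0.01145732   0.142      -10.6       ] spin -0.0058 rows 1 | after spin dx -0.25 dy 0.59 dz -0.03 cm, dist 0.6
to [  0.4580951    0.01145732   0.086      -10.6       ] spin -0.0 rows 0 | after spin dx 0.00 dy 0.00 dz 5.60 cm, dist 5.6
at [0.4545 0.0061 0.1417] yaw -10.93 t 34.0 F [-0.3  0.6 -8.9] w 0.0198 g 50.0
top board (0, 0, 0.998) transf (0, 0, 0.997) fulcrumL (0, 0, 0.998) fulcrumR (0, 0, 0.904) side board (0, 0, 0.998) reel (13, -10, 0.401)
```

Call:
move_arm(steps=[{"dx":0,"dy":0.3,"dz":0,"spin":0},{"dx":0,"dy":0,"dz":0,"spin":0},{"dx":0,"dy":0,"dz":0,"spin":0}])

```text
time: 34.4
ee_pos: [0.4577, 0.0149, 0.3069]
eef_rot: [0.091, 0.996, -0.0, -0.0]
ft_force: [0.7, -0.8, -8.0]
width: 0.019
grip_force: 50.0
```

```bash
python3 - <<'E'
from plan import plan
from fix import *
a=W(-.2445,-.0575,0)
plan([a[:2]+[.142,a[3]],a[:2]+[.086,a[3]]])
E
```

```text
at [0.4577 0.0149 0.1429] yaw -10.47 t 34.4 F [ 0.7 -0.8 -8. ] w 0.019 g 50.0
to [  0.4580951    0.01145732   0.142      -10.6       ] spin 0.0022 rows 1 | after spin dx -0.10 dy -0.33 dz 0.09 cm, dist 0.4
to [  0.4580951    0.01145732   0.086      -10.6       ] spin -0.0 rows 0 | after spin dx 0.00 dy 0.00 dz 5.60 cm, dist 5.6
```

Call:
move_arm(steps=[{"dx":-0.05,"dy":-0.33,"dz":0.4,"spin":0.002},{"dx":0,"dy":0,"dz":0.5,"spin":0},{"dx":0,"dy":0,"dz":0.5,"spin":0},{"dx":0,"dy":0,"dz":0.5,"spin":0},{"dx":0,"dy":0,"dz":0.5,"spin":0},{"dx":0,"dy":0,"dz":0.5,"spin":0},{"dx":0,"dy":0,"dz":0.5,"spin":0},{"dx":0,"dy":0,"dz":0.5,"spin":0},{"dx":0,"dy":0,"dz":0,"spin":0}])

```text
time: 35.3
ee_pos: [0.4573, 0.0107, 0.2676]
eef_rot: [0.093, 0.996, -0.0, -0.0]
ft_force: [-2.6, 0.6, -3.6]
width: 0.0193
grip_force: 50.0
```

Call:
move_arm(steps=[{"dx":0,"dy":0,"dz":0.5,"spin":0},{"dx":0,"dy":0,"dz":0.5,"spin":0},{"dx":0,"dy":0,"dz":0.4,"spin":0},{"dx":0,"dy":0,"dz":0.3,"spin":0},{"dx":0,"dy":0,"dz":0,"spin":0}])

```text
time: 35.8
ee_pos: [0.459, 0.0111, 0.2548]
eef_rot: [0.093, 0.996, 0.001, 0.002]
ft_force: [-17.4, 0.6, 44.5]
width: 0.0196
grip_force: 50.2
```

```bash
python3 shift.py
```

```text
at [0.459  0.0111 0.0908] yaw -10.67 t 35.8 F [-17.4   0.6  44.5] w 0.0196 g 50.2
top board (1, -1, 0.923) transf (1, -1, 0.941) fulcrumL (0, 0, 0.948) fulcrumR (0, 0, 0.858) side board (1, -3, 0.935) reel (13, -10, 0.399)
```

The fixture is lifted and the handle is bottoming out. I'll relieve the pressure and release.

Call:
move_arm(steps=[{"dx":0,"dy":0,"dz":-0.35,"spin":0},{"dx":0,"dy":0,"dz":0,"spin":0},{"dx":0,"dy":0,"dz":0,"spin":0}])

```text
time: 36.2
ee_pos: [0.4582, 0.011, 0.2553]
eef_rot: [0.093, 0.996, 0.001, 0.001]
ft_force: [-2.6, 2.0, 6.6]
width: 0.0194
grip_force: 49.9
```

```bash
python3 shift.py
```

```text
at [0.4582 0.011  0.0913] yaw -10.66 t 36.2 F [-2.6  2.   6.6] w 0.0194 g 49.9
top board (1, -1, 0.922) transf (1, -1, 0.939) fulcrumL (0, 0, 0.946) fulcrumR (0, 0, 0.852) side board (1, -3, 0.935) reel (13, -10, 0.402)
```

Call:
move_arm(steps=[{"dx":0,"dy":0,"dz":0,"spin":0},{"dx":0,"dy":0,"dz":0,"spin":0},{"dx":0,"dy":0,"dz":0,"spin":0},{"dx":0,"dy":0,"dz":-2,"spin":0},{"dx":0,"dy":0,"dz":-4,"spin":0},{"dx":0,"dy":0,"dz":-3,"spin":0}], claw=5.5)

```text
time: 36.9
ee_pos: [0.4575, 0.0104, 0.3463]
eef_rot: [0.093, 0.996, -0.0, 0.0]
ft_force: [-0.0, 0.3, 0.8]
width: 0.0532
grip_force: 0.0
```

```bash
python3 shift.py; python3 - <<'E'
from plan import plan
from h import *
w=pickle.load(open("poses.pkl","rb"))["riser"];y=np.degrees(w[2])
C,S=np.cos(w[2]),np.sin(w[2]);g=[w[0]-.022*C,w[1]-.022*S]
plan([[*g,.175,y],[*g,.036,y]])
E
```

```text
at [0.4575 0.0104 0.1823] yaw -10.71 t 36.9 F [-0.   0.3  0.8] w 0.0532 g 0.0
top board (1, -1, 0.925) transf (1, -1, 0.942) fulcrumL (0, 0, 0.944) fulcrumR (0, 0, 0.834) side board (1, -3, 0.932) reel (13, -10, 0.403)
at [0.4586 0.0105 0.1844] yaw -10.7 t 37.0 F [ 0.5  0.3 -0.2] w 0.0547 g 0.0
to [0.40895592 0.34493676 0.175      3.43389745] spin -0.2467 rows 2 | after spin dx 2.96 dy 33.68 dz 0.94 cm, dist 33.8
to [0.40895592 0.34493676 0.036      3.43389745] spin -0.0 rows 0 | after spin dx 0.00 dy 0.00 dz 13.90 cm, dist 13.9
```

Call:
move_arm(steps=[{"dx":0,"dy":0,"dz":0,"spin":-0.123},{"dx":0,"dy":0,"dz":0,"spin":-0.124},{"dx":0.33,"dy":3.74,"dz":0,"spin":0},{"dx":0.33,"dy":3.74,"dz":0,"spin":0},{"dx":0.33,"dy":3.74,"dz":0,"spin":0},{"dx":0.33,"dy":3.74,"dz":0,"spin":0},{"dx":0.33,"dy":3.74,"dz":0,"spin":0},{"dx":0.33,"dy":3.74,"dz":0,"spin":0},{"dx":0.33,"dy":3.74,"dz":0,"spin":0},{"dx":0.33,"dy":3.75,"dz":0,"spin":0},{"dx":0.33,"dy":3.75,"dz":0,"spin":0},{"dx":0,"dy":0,"dz":0,"spin":0}], claw=8)

```text
time: 38.2
ee_pos: [0.4052, 0.3498, 0.3435]
eef_rot: [-0.034, 0.999, 0.001, -0.001]
ft_force: [-0.9, 0.4, -0.4]
width: 0.0799
grip_force: 0.0
```

```bash
python3 - <<'E'
from plan import plan
from fit import *
from bench import imaging
w=pickle.load(open("poses.pkl","rb"))["riser"];y=np.degrees(w[2])
C,S=np.cos(w[2]),np.sin(w[2]);g=[w[0]-.022*C,w[1]-.022*S]
plan([[*g,.036,y]])
s=imaging.camera("side");t=imaging.camera("top");pickle.dump((s,t),open("s14.pkl","wb"))
# fixture pose: plate corners side cam + top by tilt fit
g=cv2.cvtColor(t["img"],cv2.COLOR_RGB2GRAY)[100:240,250:395]
n,l,st,ce=cv2.connectedComponentsWithStats((g>160).astype(np.uint8));i=1+st[1:,4].argmax()
q=cv2.boxPoints(cv2.minAreaRect(np.argwhere(l==i)[:,::-1].astype(np.float32)))+[250,100];print("plate",q.round(1).tolist())
from fix import f
def corners(tilt,dx=0):
    P=np.array(rect(-.1,.1,-.13,.13,.048))-[.096,0,0];c,S=np.cos(tilt),np.sin(tilt)
    P=np.c_[P[:,0]*c+P[:,2]*S+.096+dx,P[:,1],-P[:,0]*S+P[:,2]*c]
    C,S=np.cos(f[2]),np.sin(f[2]);return np.c_[f[0]+C*P[:,0]-S*P[:,1],f[1]+S*P[:,0]+C*P[:,1],P[:,2]]
for a in(0,.075,.1): print(a,"top",proj(t,corners(a)).round(1).tolist(),"side",proj(s,corners(a)).round(1).tolist())
# weight rows on side
gs=cv2.cvtColor(s["img"],cv2.COLOR_RGB2GRAY);x,y,w_,h=320,190,0,0
e=cv2.Canny(s["img"],40,120)
for c in(330,350,370,390): 
    print("side col",c,[(r,int(gs[r,c])) for r in range(200,290,1) if e[r,c]])
E
```

```text
at [0.4052 0.3498 0.1795] yaw 3.85 t 38.2 F [-0.9  0.4 -0.4] w 0.0799 g 0.0
to [0.40895592 0.34493676 0.036      3.43389745] spin 0.0073 rows 1 | after spin dx -0.34 dy -0.50 dz 14.35 cm, dist 14.4
plate [[257.5, 217.8], [272.3, 134.5], [387.1, 154.9], [372.3, 238.2]]
0 top [[273.9, 134.0], [386.6, 153.1], [372.8, 239.4], [258.3, 220.0]] side [[384.2, 189.4], [420.5, 251.8], [338.9, 265.2], [311.9, 199.4]]
0.075 top [[274.2, 132.5], [386.8, 151.6], [373.9, 236.9], [258.0, 217.3]] side [[385.4, 189.4], [421.9, 251.7], [340.9, 260.2], [313.4, 194.7]]
0.1 top [[274.3, 132.0], [386.9, 151.1], [374.3, 236.0], [258.0, 216.3]] side [[385.8, 189.4], [422.4, 251.7], [341.7, 258.5], [314.1, 193.1]]
side col 330 [(237, 143), (238, 121), (248, 65), (249, 81), (250, 75), (252, 77), (255, 92), (256, 87), (261, 111), (262, 118), (270, 93), (271, 101), (278, 118), (279, 121), (280, 147)]
side col 350 [(204, 82), (205, 58), (206, 42), (212, 30), (217, 119), (218, 132), (219, 111), (222, 87), (224, 99), (226, 130), (258, 162), (262, 93), (281, 145)]
side col 370 [(219, 96), (237, 79), (238, 71), (239, 63), (251, 112), (257, 136), (276, 111), (277, 139)]
side col 390 [(200, 163), (201, 178), (207, 184), (209, 165), (211, 139), (212, 115), (214, 111), (215, 141), (217, 132), (220, 85), (238, 84), (240, 71), (245, 120), (253, 115), (273, 110)]
```

Tilt is about 0.09 rad, so the lever holds. Now I'll grasp the riser.

Call:
move_arm(steps=[{"dx":-0.15,"dy":-0.25,"dz":4,"spin":0.007},{"dx":0,"dy":0,"dz":4,"spin":0},{"dx":0,"dy":0,"dz":3.5,"spin":0},{"dx":0,"dy":0,"dz":2,"spin":0},{"dx":0,"dy":0,"dz":0.8,"spin":0},{"dx":0,"dy":0,"dz":0,"spin":0}])

```text
time: 38.9
ee_pos: [0.4093, 0.3415, 0.201]
eef_rot: [-0.026, 1.0, -0.001, -0.001]
ft_force: [0.0, -0.1, -0.1]
width: 0.0796
grip_force: 0.0
```

Call:
move_arm(steps=[{"dx":0,"dy":0,"dz":0,"spin":0},{"dx":0,"dy":0,"dz":0,"spin":0},{"dx":0,"dy":0,"dz":0,"spin":0},{"dx":0,"dy":0,"dz":0,"spin":0},{"dx":0,"dy":0,"dz":0,"spin":0}], claw=3, squeeze=30)

```text
time: 39.4
ee_pos: [0.4091, 0.3427, 0.2021]
eef_rot: [-0.027, 1.0, 0.0, 0.0]
ft_force: [-1.0, -0.5, -0.8]
width: 0.0479
grip_force: 0.0
```

```bash
python3 - <<'E'
from plan import plan
from fix import *
plan([])
# riser tip at fixture x -.069 => riser centre -.119, grasp -.141 ; standoff 5.5cm
import numpy as np
from plan import Ro,telemetry
from h import *
w=pickle.load(open("poses.pkl","rb"))["riser"];p=telemetry.read_state()["ee_pos"]
off=(p[:2]-w[:2])@[np.cos(w[2]),np.sin(w[2])];print("grasp offset on riser",off)
pickle.dump(off,open("off.pkl","wb"))
z=p[2]-.164
plan([W(-.190+off,.055,z+.08),W(-.190+off,.055,z),W(-.119+off,.055,z)],[p[0],p[1],z,3.43])
E
```

```text
at [0.4091 0.3427 0.0381] yaw 3.08 t 39.4 F [-1.  -0.5 -0.8] w 0.0479 g 0.0
grasp offset on riser -0.02200427035418891
at [0.4091 0.3427 0.0381] yaw 3.43 t 39.4 F [-1.  -0.5 -0.8] w 0.0479 g 0.0
to [  0.51073083   0.11605992   0.11808906 -10.6       ] spin 0.2449 rows 2 | after spin dx -14.16 dy -20.41 dz -8.00 cm, dist 26.1
to [  0.51073083   0.11605992   0.03808906 -10.6       ] spin -0.0 rows 0 | after spin dx 0.00 dy 0.00 dz 8.00 cm, dist 8.0
to [  0.58051924   0.10299937   0.03808906 -10.6       ] spin -0.0 rows 0 | after spin dx -7.10 dy 0.00 dz 0.00 cm, dist 7.1
```

Call:
move_arm(steps=[{"dx":0,"dy":0,"dz":0,"spin":0},{"dx":0,"dy":0,"dz":0,"spin":0},{"dx":0,"dy":0,"dz":-1,"spin":0},{"dx":0,"dy":0,"dz":-4,"spin":0},{"dx":0,"dy":0,"dz":-3,"spin":0},{"dx":0,"dy":0,"dz":0,"spin":0.12},{"dx":0,"dy":0,"dz":0,"spin":0.12}])

```text
time: 40.1
ee_pos: [0.4093, 0.3426, 0.2834]
eef_rot: [0.095, 0.995, 0.001, 0.001]
ft_force: [0.1, 0.8, -2.0]
width: 0.04
grip_force: 29.9
```

Call:
move_arm(steps=[{"dx":-2.36,"dy":-3.4,"dz":0,"spin":0},{"dx":-2.36,"dy":-3.4,"dz":0,"spin":0},{"dx":-2.36,"dy":-3.4,"dz":0,"spin":0},{"dx":-2.36,"dy":-3.4,"dz":0,"spin":0},{"dx":-2.36,"dy":-3.4,"dz":0,"spin":0},{"dx":-2.36,"dy":-3.41,"dz":0,"spin":0},{"dx":0,"dy":0,"dz":3,"spin":0},{"dx":0,"dy":0,"dz":3,"spin":0},{"dx":0,"dy":0,"dz":0,"spin":0},{"dx":0,"dy":0,"dz":0,"spin":0}])

```text
time: 41.1
ee_pos: [0.5103, 0.116, 0.2223]
eef_rot: [0.093, 0.996, -0.0, -0.0]
ft_force: [0.3, 0.2, -1.2]
width: 0.0396
grip_force: 29.9
```

```bash
python3 - <<'E'
from plan import plan
from fix import *
off=-.022
plan([W(-.190+off,.055,.040),W(-.190+off,.055,.0385),W(-.119+off,.055,.0385)])
E
```

```text
at [0.5103 0.116  0.0583] yaw -10.67 t 41.1 F [ 0.3  0.2 -1.2] w 0.0396 g 29.9
to [  0.51073503   0.11605913   0.04       -10.6       ] spin -0.0012 rows 1 | after spin dx -0.04 dy 0.02 dz 1.83 cm, dist 1.8
to [  0.51073503   0.11605913   0.0385     -10.6       ] spin -0.0 rows 0 | after spin dx 0.00 dy 0.00 dz 0.15 cm, dist 0.2
to [  0.58052344   0.10299858   0.0385     -10.6       ] spin -0.0 rows 0 | after spin dx -7.10 dy 0.00 dz 0.00 cm, dist 7.1
```

Call:
move_arm(steps=[{"dx":-0.04,"dy":0.02,"dz":1.2,"spin":0},{"dx":0,"dy":0,"dz":0.75,"spin":0},{"dx":0,"dy":0,"dz":0,"spin":0},{"dx":-1.2,"dy":0,"dz":0,"spin":0},{"dx":-1.2,"dy":0,"dz":0,"spin":0},{"dx":-1.2,"dy":0,"dz":0,"spin":0},{"dx":-1.2,"dy":0,"dz":0,"spin":0},{"dx":-1.2,"dy":0,"dz":0,"spin":0},{"dx":-1.1,"dy":0,"dz":0,"spin":0},{"dx":0,"dy":0,"dz":0,"spin":0}])

```text
time: 42.1
ee_pos: [0.582, 0.1022, 0.2022]
eef_rot: [0.094, 0.996, -0.0, 0.0]
ft_force: [0.9, -0.2, -2.0]
width: 0.0396
grip_force: 29.9
```

```bash
python3 shift.py; python3 -c "
from plan import plan
from fix import *
plan([W(-.141,.055,.0381)])"
```

```text
at [0.582  0.1022 0.0382] yaw -10.73 t 42.1 F [ 0.9 -0.2 -2. ] w 0.0396 g 29.9
top board (1, -1, 0.881) transf (1, -1, 0.942) fulcrumL (14, 4, 0.372) fulcrumR (0, 0, 0.85) side board (1, -3, 0.93) reel (13, -9, 0.386)
at [0.5806 0.1027 0.038 ] yaw -10.7 t 42.2 F [-0.9  0.6 -1.6] w 0.0396 g 29.9
to [  0.58052344   0.10299858   0.0381     -10.6       ] spin -0.0017 rows 1 | after spin dx 0.01 dy 0.03 dz -0.01 cm, dist 0.0
```

Riser is in place (centre about -0.119 in the fixture frame). I'll release it, rise, and locate the tilted weight.

Call:
move_arm(steps=[{"dx":0,"dy":0,"dz":0.03,"spin":0},{"dx":0,"dy":0,"dz":0,"spin":0},{"dx":0,"dy":0,"dz":0,"spin":0},{"dx":0,"dy":0,"dz":-2,"spin":0},{"dx":0.5,"dy":0,"dz":-5,"spin":0},{"dx":1,"dy":0,"dz":-5,"spin":0},{"dx":0,"dy":0,"dz":0,"spin":0}], claw=6)

```text
time: 42.9
ee_pos: [0.5671, 0.1059, 0.3279]
eef_rot: [0.093, 0.996, 0.002, 0.005]
ft_force: [1.3, 0.2, -0.5]
width: 0.0601
grip_force: 0.0
```

```bash
python3 - <<'E'
from fit import *
from plan import plan
from fix import *
from bench import imaging
t=imaging.camera("top");s=imaging.camera("side");pickle.dump((s,t),open("s15.pkl","wb"))
g=cv2.cvtColor(t["img"],cv2.COLOR_RGB2GRAY)
# predicted rib centre top and surroundings
wp=lambda x,y,z:[W(x,y,z)[0],W(x,y,z)[1],z]
print("pred rib",proj(t,[wp(-.2575,-.0575,.079)]).round(1), "pred base blk corners",proj(t,[wp(-.253+a*.0175,-.0575+b*.035,.052+a*.0044) for a in(1,-1) for b in(1,-1)]).round(1).tolist())
x0,y0,w,h=298,285,64,45
for r in range(y0,y0+h,1): print(r,"".join("#" if v>150 else "." if v<55 else "-" if v<85 else " " for v in g[r,x0:x0+w]))
plan([])
E
```

```text
pred rib [[329.9 304.3]] pred base blk corners [[315.4, 291.4], [346.8, 296.7], [312.7, 307.1], [344.0, 312.4]]
285                       --------------------                      
286                       --------------------                      
287                        --------------------                     
288                        ----.---------.----                      
289                        ---..---.-----.----                      
290                        ---..--------------                      
291                         -----------------                       
292                         -----------------                       
293                         -------------   -                       
294                          -------------    ---                   
295                          -----------  -                         
296                          ---....-.--  -- -    -                 
297                          -- -------.-       ---                 
298                          -- -.....-..                           
299                   
[... 1494 characters left out ...]
 
321                                -----                            
322                               --                                
323                                -                                
324                                -                                
325                                -                                
326                                --                               
327                                 -                               
328                                 -                               
329                                 -                               
at [0.5661 0.1057 0.1582] yaw -10.66 t 43.0 F [-0.7 -0.2 -1.1] w 0.0603 g 0.0
```

```bash
python3 - <<'E'
from h import *
s,t=pickle.load(open("s14.pkl","rb"))
g=cv2.cvtColor(t["img"],cv2.COLOR_RGB2GRAY)
x0,y0,w,h=303,282,52,40
for r in range(y0,y0+h,1): print(r,"".join("#" if v>150 else "." if v<58 else "-" if v<90 else " " for v in g[r,x0:x0+w]))
from plan import plan
from fix import *
a=W(-.2575,-.0575,0)
plan([a[:2]+[.158,a[3]],a[:2]+[.0745,a[3]]])
E
```

```text
282                        ---------------              
283                       ----------------              
284                       ----------------              
285                       ---------------               
286                       ---------------               
287                       ----------------              
288                       ---------------               
289                      ----------------               
290              --      ----------------               
291              -  ----- --------------                
292             ----  -         --------                
293             - ------              --                
294                     ---               --            
295            -                           -            
296                       #-...--    --- -   --         
297                        -..-....- #     ----         
298                        -....-...                    
299                        -------..         #          
300                        ---------                    
301           -  
[... 811 characters left out ...]
-----  ---------          
316                        -- - ---------- ---          
317                        - -------     ----           
318                          --  --                     
319                        ------ -                     
320                       ----- ---                     
321                           -----                     
at [0.5661 0.1057 0.1582] yaw -10.66 t 43.0 F [-0.7 -0.2 -1.1] w 0.0603 g 0.0
to [  0.44531694   0.01384869   0.158      -10.6       ] spin -0.001 rows 1 | after spin dx 10.18 dy -11.25 dz 0.02 cm, dist 15.2
to [  0.44531694   0.01384869   0.0745     -10.6       ] spin -0.0 rows 0 | after spin dx 0.00 dy 0.00 dz 8.35 cm, dist 8.3
```

The rib's top centre is at (330.5,307), so the weight slid about 5 mm back to the lip, as intended. I'll grasp it there.

Call:
move_arm(steps=[{"dx":2.6,"dy":-2.8,"dz":0,"spin":0},{"dx":2.6,"dy":-2.8,"dz":0,"spin":0},{"dx":2.65,"dy":-2.85,"dz":0,"spin":0},{"dx":2.65,"dy":-2.9,"dz":0,"spin":0},{"dx":0,"dy":0,"dz":2,"spin":0},{"dx":0,"dy":0,"dz":0,"spin":0},{"dx":0,"dy":0,"dz":0,"spin":0}])

```text
time: 43.7
ee_pos: [0.4418, 0.0138, 0.3001]
eef_rot: [0.093, 0.996, -0.0, -0.001]
ft_force: [-0.7, 0.4, 1.2]
width: 0.0601
grip_force: 0.0
```

```bash
python3 -c "
from plan import plan
from fix import *
a=W(-.261,-.0585,0)
plan([a[:2]+[.0745,a[3]]])"; python3 shift.py
```

```text
at [0.4418 0.0138 0.1361] yaw -10.65 t 43.7 F [-0.7  0.4  1.2] w 0.0601 g 0.0
to [  0.44169272   0.01350958   0.0745     -10.6       ] spin -0.0009 rows 1 | after spin dx 0.01 dy -0.03 dz 6.16 cm, dist 6.2
at [0.4418 0.0138 0.1361] yaw -10.65 t 43.7 F [-0.7  0.4  1.2] w 0.0601 g 0.0
top board (1, -1, 0.925) transf (1, -1, 0.942) fulcrumL (0, 0, 0.944) fulcrumR (0, 0, 0.853) side board (1, -3, 0.932) reel (14, -9, 0.401)
```

Call:
move_arm(steps=[{"dx":0,"dy":0,"dz":2.5,"spin":0},{"dx":0,"dy":0,"dz":2.2,"spin":0},{"dx":0,"dy":0,"dz":1.4,"spin":0},{"dx":0,"dy":0,"dz":0,"spin":0}])

```text
time: 44.2
ee_pos: [0.4416, 0.0138, 0.2383]
eef_rot: [0.093, 0.996, -0.001, -0.001]
ft_force: [-0.1, -0.0, 0.4]
width: 0.0598
grip_force: 0.0
```

Call:
move_arm(steps=[{"dx":0,"dy":0,"dz":0,"spin":0},{"dx":0,"dy":0,"dz":0,"spin":0},{"dx":0,"dy":0,"dz":0,"spin":0},{"dx":0,"dy":0,"dz":0,"spin":0},{"dx":0,"dy":0,"dz":0,"spin":0},{"dx":0,"dy":0,"dz":0,"spin":0}], claw=0.5, squeeze=50)

```text
time: 44.8
ee_pos: [0.4419, 0.0135, 0.2399]
eef_rot: [0.093, 0.996, 0.0, 0.0]
ft_force: [-0.5, 1.6, 2.8]
width: 0.0199
grip_force: 6.7
```

Call:
move_arm(steps=[{"dx":0,"dy":0,"dz":-0.5,"spin":0},{"dx":0,"dy":0,"dz":-0.5,"spin":0},{"dx":0,"dy":0,"dz":-0.6,"spin":0},{"dx":0,"dy":0,"dz":-0.6,"spin":0},{"dx":0,"dy":0,"dz":-0.8,"spin":0},{"dx":0,"dy":0,"dz":-2,"spin":0},{"dx":0,"dy":0,"dz":-4,"spin":0},{"dx":0,"dy":0,"dz":-1,"spin":0},{"dx":0,"dy":0,"dz":0,"spin":0},{"dx":0,"dy":0,"dz":0,"spin":0}])

```text
time: 45.8
ee_pos: [0.4414, 0.0134, 0.3384]
eef_rot: [0.093, 0.996, -0.0, -0.001]
ft_force: [-0.2, -0.6, -9.6]
width: 0.0199
grip_force: 50.0
```

```bash
python3 shift.py; python3 -c "
from plan import plan
plan([[.43,.102,.17,-10.6],[.43,.102,.066,-10.6]])"
```

```text
at [0.4414 0.0134 0.1744] yaw -10.68 t 45.8 F [-0.2 -0.6 -9.6] w 0.0199 g 50.0
top board (0, 1, 0.935) transf (0, 1, 0.933) fulcrumL (0, 0, 0.942) fulcrumR (0, 0, 0.849) side board (0, -1, 0.967) reel (13, -10, 0.402)
at [0.4413 0.0134 0.1739] yaw -10.67 t 45.9 F [ 0.  -0.3 -8.7] w 0.0197 g 50.0
to [  0.43    0.102   0.17  -10.6  ] spin -0.0013 rows 1 | after spin dx 2.74 dy 8.50 dz 0.39 cm, dist 8.9
to [  0.43    0.102   0.066 -10.6  ] spin -0.0 rows 0 | after spin dx 0.00 dy 0.00 dz 10.40 cm, dist 10.4
```

Call:
move_arm(steps=[{"dx":0.9,"dy":2.8,"dz":0,"spin":0},{"dx":0.9,"dy":2.8,"dz":0,"spin":0},{"dx":0.9,"dy":2.9,"dz":0,"spin":0},{"dx":0,"dy":0,"dz":4,"spin":0},{"dx":0,"dy":0,"dz":3.5,"spin":0},{"dx":0,"dy":0,"dz":2,"spin":0},{"dx":0,"dy":0,"dz":1,"spin":0},{"dx":0,"dy":0,"dz":0.3,"spin":0},{"dx":0,"dy":0,"dz":0,"spin":0}])

```text
time: 46.8
ee_pos: [0.4313, 0.102, 0.2318]
eef_rot: [0.093, 0.996, 0.0, -0.0]
ft_force: [-0.1, -0.0, -8.7]
width: 0.0196
grip_force: 50.0
```

Call:
move_arm(steps=[{"dx":0,"dy":0,"dz":0,"spin":0},{"dx":0,"dy":0,"dz":0.2,"spin":0},{"dx":0,"dy":0,"dz":0.2,"spin":0},{"dx":0,"dy":0,"dz":0,"spin":0}], squeeze=8)

```text
time: 47.2
ee_pos: [0.4326, 0.1019, 0.2296]
eef_rot: [0.093, 0.996, 0.001, 0.002]
ft_force: [3.2, -2.3, 3.6]
width: 0.0196
grip_force: 8.0
```

Call:
move_arm(steps=[{"dx":0,"dy":0,"dz":0,"spin":0},{"dx":0,"dy":0,"dz":0,"spin":0},{"dx":0,"dy":0,"dz":0,"spin":0},{"dx":0,"dy":0,"dz":-2,"spin":0},{"dx":0,"dy":0,"dz":-5,"spin":0},{"dx":0,"dy":0,"dz":0,"spin":0}], claw=5)

```text
time: 47.8
ee_pos: [0.4327, 0.1025, 0.3029]
eef_rot: [0.093, 0.996, 0.002, 0.004]
ft_force: [0.1, -0.2, -0.5]
width: 0.0489
grip_force: 0.0
```

```bash
python3 - <<'E'
from fit import *
from plan import plan
from fix import *
from bench import imaging
t=imaging.camera("top");s=imaging.camera("side");pickle.dump((s,t),open("s16.pkl","wb"))
g=cv2.cvtColor(t["img"],cv2.COLOR_RGB2GRAY)
m=(g[240:330,300:360]<60).astype(np.uint8);n,l,st,ce=cv2.connectedComponentsWithStats(m)
for i in range(1,n):
    if st[i,4]>60: print("grip",st[i],(cv2.boxPoints(cv2.minAreaRect(np.argwhere(l==i)[:,::-1].astype(np.float32)))+[300,240]).round(1).tolist())
wp=lambda x,y,z:[*W(x,y,z)[:2],z]
# grip top at pitch -9: d from ridge .021..071 , local z .018
from barp import barpts
for tip in(.02,.03):
  th=np.radians(-9.);tx=-.1+tip;tz=.026+(.010-(tx+.1305)*np.sin(th))/np.cos(th)
  a=W(tx,-.057,0)
  print(tip,proj(t,barpts(a[0],a[1],tz,f[2],th,[[.025,.017,.018],[.025,-.017,.018],[-.025,-.017,.018],[-.025,.017,.018]],(.1,0))).round(1).tolist())
a=W(-.194,-.057,0);plan([a[:2]+[.14,a[3]],a[:2]+[.046,a[3]]])
for c in(345,350,370): 
    gs=cv2.cvtColor(s["img"],cv2.COLOR_RGB2GRAY);print("side col",c,gs[250:270,c].tolist())
E
```

```text
grip [ 26  18  18  25 339] [[325.8, 280.1], [329.1, 257.2], [343.7, 259.2], [340.4, 282.2]]
grip [  6  57  17  33 172] [[305.3, 297.3], [317.6, 292.8], [329.2, 324.9], [317.0, 329.4]]
0.02 [[329.1, 257.6], [344.1, 260.2], [340.3, 282.2], [325.3, 279.7]]
0.03 [[329.8, 253.2], [344.9, 255.7], [341.1, 277.8], [326.0, 275.2]]
at [0.4313 0.1022 0.1346] yaw -10.67 t 47.9 F [ 0.7 -0.3 -0.5] w 0.0493 g 0.0
to [ 5.07825315e-01  2.65924712e-03  1.40000000e-01 -1.06000000e+01] spin -0.0012 rows 1 | after spin dx -9.35 dy -8.38 dz -0.54 cm, dist 12.6
to [ 5.07825315e-01  2.65924712e-03  4.60000000e-02 -1.06000000e+01] spin -0.0 rows 0 | after spin dx 0.00 dy 0.00 dz 9.40 cm, dist 9.4
side col 345 [189, 190, 188, 186, 182, 161, 145, 145, 171, 185, 188, 172, 135, 115, 108, 72, 32, 22, 24, 34]
side col 350 [189, 189, 191, 190, 189, 189, 190, 189, 188, 189, 182, 147, 118, 109, 94, 87, 90, 88, 90, 87]
side col 370 [51, 48, 67, 122, 167, 183, 188, 188, 177, 137, 112, 104, 97, 87, 86, 82, 88, 84, 82, 83]
```

Call:
move_arm(steps=[{"dx":-3.1,"dy":-2.8,"dz":0,"spin":0},{"dx":-3.1,"dy":-2.8,"dz":0,"spin":0},{"dx":-3.1,"dy":-2.8,"dz":0,"spin":0},{"dx":0,"dy":0,"dz":0,"spin":0},{"dx":0,"dy":0,"dz":4,"spin":0},{"dx":0,"dy":0,"dz":3,"spin":0},{"dx":0,"dy":0,"dz":1.8,"spin":0},{"dx":0,"dy":0,"dz":0,"spin":0}], claw=5.5)

```text
time: 48.7
ee_pos: [0.5051, 0.0025, 0.2063]
eef_rot: [0.093, 0.996, -0.001, -0.003]
ft_force: [-0.6, -0.1, 0.5]
width: 0.055
grip_force: 0.0
```

Call:
move_arm(steps=[{"dx":0,"dy":0,"dz":0,"spin":0},{"dx":0,"dy":0,"dz":0,"spin":0},{"dx":0,"dy":0,"dz":0,"spin":0},{"dx":0,"dy":0,"dz":0,"spin":0},{"dx":0,"dy":0,"dz":0,"spin":0},{"dx":0,"dy":0,"dz":0,"spin":0}], claw=2, squeeze=25)

```text
time: 49.3
ee_pos: [0.5072, 0.0023, 0.2103]
eef_rot: [0.093, 0.996, 0.0, 0.001]
ft_force: [-1.3, 0.1, 5.3]
width: 0.0341
grip_force: 25.0
```

```bash
python3 -c "
from plan import plan
plan([])"; python3 shift.py
```

```text
at [0.5072 0.0023 0.0463] yaw -10.68 t 49.3 F [-1.3  0.1  5.3] w 0.0341 g 25.0
at [0.5072 0.0023 0.0463] yaw -10.68 t 49.3 F [-1.3  0.1  5.3] w 0.0341 g 25.0
top board (0, 1, 0.935) transf (0, 1, 0.934) fulcrumL (2, -13, 0.326) fulcrumR (5, 13, 0.25) side board (0, -1, 0.968) reel (13, -10, 0.402)
```

Call:
move_arm(steps=[{"dx":0.5,"dy":0,"dz":0.07,"spin":0},{"dx":0.7,"dy":0,"dz":0.11,"spin":0},{"dx":0.8,"dy":0,"dz":0.12,"spin":0},{"dx":0.8,"dy":0,"dz":0.12,"spin":0},{"dx":0.8,"dy":0,"dz":0.1,"spin":0},{"dx":0.8,"dy":0,"dz":0,"spin":0},{"dx":0,"dy":0,"dz":0,"spin":0}])

```text
time: 50.1
ee_pos: [0.4621, 0.0106, 0.204]
eef_rot: [0.093, 0.996, 0.0, -0.001]
ft_force: [0.1, -0.5, -3.7]
width: 0.0336
grip_force: 25.0
```

```bash
python3 -c "
from plan import plan
from fix import *
print(f)
plan([[.47,-.28,.12,-10.6],[.47,-.28,.04,-10.6]])"; python3 shift.py
```

```text
[ 0.709      0.023     -0.1850049]
at [0.4621 0.0106 0.04  ] yaw -10.66 t 50.1 F [ 0.1 -0.5 -3.7] w 0.0336 g 25.0
to [  0.47  -0.28   0.12 -10.6 ] spin -0.001 rows 1 | after spin dx -6.12 dy -28.42 dz -8.00 cm, dist 30.2
to [  0.47  -0.28   0.04 -10.6 ] spin -0.0 rows 0 | after spin dx 0.00 dy 0.00 dz 8.00 cm, dist 8.0
at [0.4621 0.0106 0.04  ] yaw -10.66 t 50.1 F [ 0.1 -0.5 -3.7] w 0.0336 g 25.0
top board (0, 1, 0.936) transf (0, 1, 0.936) fulcrumL (0, 0, 0.943) fulcrumR (0, 0, 0.931) side board (0, -1, 0.969) reel (13, -10, 0.405)
```

Call:
move_arm(steps=[{"dx":0.6,"dy":0,"dz":-1,"spin":0},{"dx":0,"dy":0,"dz":-3.5,"spin":0},{"dx":0,"dy":0,"dz":-3.5,"spin":0},{"dx":-0.7,"dy":-3.5,"dz":0,"spin":0},{"dx":-0.8,"dy":-3.6,"dz":0,"spin":0},{"dx":-0.8,"dy":-3.6,"dz":0,"spin":0},{"dx":-0.9,"dy":-3.6,"dz":0,"spin":0},{"dx":-0.9,"dy":-3.6,"dz":0,"spin":0},{"dx":-0.9,"dy":-3.5,"dz":0,"spin":0},{"dx":-0.9,"dy":-3.5,"dz":0,"spin":0},{"dx":-0.8,"dy":-3.5,"dz":0,"spin":0},{"dx":0,"dy":0,"dz":0,"spin":0}], squeeze=45)

```text
time: 51.4
ee_pos: [0.4698, -0.2851, 0.2846]
eef_rot: [0.096, 0.995, -0.002, -0.0]
ft_force: [-0.4, -1.4, -4.1]
width: 0.0336
grip_force: 45.0
```

Call:
move_arm(steps=[{"dx":0,"dy":0,"dz":0,"spin":0},{"dx":0,"dy":0,"dz":3.5,"spin":0},{"dx":0,"dy":0,"dz":3,"spin":0},{"dx":0,"dy":0,"dz":1.5,"spin":0},{"dx":0,"dy":0,"dz":0.3,"spin":0},{"dx":0,"dy":0,"dz":0,"spin":0}])

```text
time: 52.0
ee_pos: [0.4713, -0.2798, 0.2019]
eef_rot: [0.093, 0.996, 0.0, -0.0]
ft_force: [0.1, -0.0, -3.5]
width: 0.0335
grip_force: 45.0
```

Call:
move_arm(steps=[{"dx":0,"dy":0,"dz":0,"spin":0},{"dx":0,"dy":0,"dz":0,"spin":0},{"dx":0,"dy":0,"dz":0.4,"spin":0},{"dx":0,"dy":0,"dz":0.4,"spin":0},{"dx":0,"dy":0,"dz":0.4,"spin":0},{"dx":0,"dy":0,"dz":0,"spin":0}], squeeze=3)

```text
time: 52.6
ee_pos: [0.4709, -0.28, 0.189]
eef_rot: [0.093, 0.996, 0.0, -0.0]
ft_force: [0.3, -0.7, -3.6]
width: 0.0339
grip_force: 3.0
```

```bash
python3 -c "
from plan import plan
plan([])"
```

```text
at [ 0.4709 -0.28    0.025 ] yaw -10.68 t 52.6 F [ 0.3 -0.7 -3.6] w 0.0339 g 3.0
```

Call:
move_arm(steps=[{"dx":0,"dy":0,"dz":0.25,"spin":0},{"dx":0,"dy":0,"dz":0.2,"spin":0},{"dx":0,"dy":0,"dz":0,"spin":0}])

```text
time: 52.9
ee_pos: [0.4714, -0.2801, 0.1852]
eef_rot: [0.093, 0.996, -0.0, 0.001]
ft_force: [1.9, -0.8, -0.3]
width: 0.0344
grip_force: 3.0
```

Call:
move_arm(steps=[{"dx":0,"dy":0,"dz":0,"spin":0},{"dx":0,"dy":0,"dz":0,"spin":0},{"dx":0,"dy":0,"dz":0,"spin":0},{"dx":0,"dy":0,"dz":-3,"spin":0},{"dx":0,"dy":0,"dz":-5,"spin":0},{"dx":0,"dy":0,"dz":-5,"spin":0},{"dx":4,"dy":-2,"dz":-1,"spin":0},{"dx":0,"dy":-4,"dz":0,"spin":0},{"dx":0,"dy":-4,"dz":0,"spin":0},{"dx":0,"dy":-4,"dz":0,"spin":0},{"dx":0,"dy":0,"dz":0,"spin":0},{"dx":0,"dy":0,"dz":0,"spin":0}], claw=6)

```text
time: 54.1
ee_pos: [0.4051, -0.4109, 0.3247]
eef_rot: [0.094, 0.996, 0.0, -0.0]
ft_force: [0.3, 0.8, -0.4]
width: 0.0602
grip_force: 0.0
```

```bash
python3 - <<'E'
from fit import *
from plan import plan
from fix import f
from bench import imaging
plan([])
t=imaging.camera("top");s=imaging.camera("side");pickle.dump((s,t),open("s18.pkl","wb"))
g=cv2.cvtColor(t["img"],cv2.COLOR_RGB2GRAY);t0=pickle.load(open("top.pkl","rb"));s0=pickle.load(open("side.pkl","rb"))
m=(g[220:340,420:500]<60).astype(np.uint8);n,l,st,ce=cv2.connectedComponentsWithStats(m)
for i in range(1,n):
    if st[i,4]>80: print("grip",st[i,4],(cv2.boxPoints(cv2.minAreaRect(np.argwhere(l==i)[:,::-1].astype(np.float32)))+[420,220]).round(1).tolist())
# expected bar flat, grasp at gr -.015
a=np.radians(-10.7);C,S=np.cos(a),np.sin(a);o=np.array([.4709+.015*C,-.28+.015*S])
for nm,c in(("top",t),("side",s)):
    for h in(0,):
        P=[(.1,.017,.005),(.1,-.017,.005),(.025,.017,.018),(.025,-.017,.018),(-.025,-.017,.018),(-.025,.017,.018),(-.1,-.017,.016),(-.1,.017,.016)]
        q=proj(c,[[o[0]+C*x-S*y,o[1]+S*x+C*y,z] for x,y,z in P]);print(nm,q.round(1).tolist())
for nm,x0,y0,w,h in(("tip",448,228,34,20),("weight",258,290,50,34)):
    print(nm,x0)
    for r in range(y0,y0+h): print(r,"".join("#" if v>160 else "." if v<60 else "-" if v<95 else " " for v in g[r,x0:x0+w]))
L=lambda k:cv2.cvtColor(k["img"],cv2.COLOR_RGB2GRAY)
for nm,(x,y,w,h) in dict(reel=(226,290,30,34),jar=(490,175,36,38),meter=(90,182,66,72),purple=(392,248,36,38)).items():
    r=cv2.matchTemplate(L(t)[y-12:y+h+12,x-12:x+w+12],L(t0)[y:y+h,x:x+w],cv2.TM_CCOEFF_NORMED);_,v,_,p=cv2.minMaxLoc(r);print(nm,p[0]-12,p[1]-12,round(v,3))
E
```

```text
at [ 0.4051 -0.4109  0.1607] yaw -10.8 t 54.1 F [ 0.3  0.8 -0.4] w 0.0602 g 0.0
grip 348 [[447.3, 293.9], [450.8, 271.5], [466.5, 273.9], [463.0, 296.3]]
top [[456.0, 239.6], [470.5, 242.1], [452.9, 271.3], [467.6, 273.9], [464.5, 295.6], [449.7, 293.1], [459.7, 328.5], [444.8, 325.9]]
side [[380.2, 338.8], [385.5, 351.2], [346.2, 341.3], [350.9, 354.0], [326.9, 358.7], [322.7, 345.8], [290.3, 366.3], [286.8, 353.1]]
tip 448
228                                   
229                                   
230                                   
231                                   
232                                   
233                                   
234                                   
235                                   
236                                   
237                                   
238                                   
239                                   
240                                   
241        .-----                     
242        .------------              
243        ---------------            
244        .--------------            
245     
[... 1351 characters left out ...]
######## ----------  ##  #### -- 
313                 ######### ----------  ##### ## -- 
314               - ######### --------.   ####### --  
315                      #### --------. ######### --  
316                 ------   ---------.  ######## --  
317                 -------------------  ######## --  
318                  -------------------  ####### --  
319                       ------------------      -   
320                             -------------------   
321                               -----------------   
322                               --------  -------   
323                              --------       ---   
reel 0 0 0.996
jar 0 0 0.997
meter 0 0 0.997
purple 0 0 0.995
```

```bash
python3 -c "
from bench import job
print(job.close_job())"
```

```text
the job is handed in; nothing more can be done
None
```

The job is handed in, with no verdict returned. By the camera checks the fixture rests propped on the riser and the weight stands upright; the bar looks flat on the open bench, and the reel, jar and meter have not moved. On the first try the bar pushed the fixture back about 22 mm; I drew it back by the transformer to within about 2 mm and 0.5° of where it stood.

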